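# Pack the lunch box in layers and hang up the snack basket

## Robot

A 7-joint arm with a two-finger parallel gripper is mounted at the origin on the work surface. World frame = base frame: x ahead of the robot, y to its left, z up, the work surface at z = 0. Lengths are in m, angles in rad, forces in N, time in s.
With the tool pointing down it reaches from about 0.4 to 0.85 m from the base axis. Payload 10.4 kg.
Tool frame: the origin (TCP) lies on the centre line of the jaws, within the pads' length; the fingertips stand 17 mm ahead of it and the grasp point (between the pads) lies 2 mm behind it; z points along the fingers, y is the line along which they close (so a half turn about z gives the same grasp; the last joint's range is limited). The gripper opens to 85 mm and grips with 20 to 120 N. Pads are 22 mm wide; open, the fingers measure 114 mm over their backs; the gripper's body (76 mm by 85 mm) begins 54 mm behind the grasp point. The pads swing forward as they close: fully open they stand 13 mm farther back than shut.
Start: joints at [1.133, 0.332, -0.065, 1.46, 0.022, 1.35, -0.088], TCP at [0.252, -0.572, 0.248] pointing down, gripper open.
Joint ranges: [-2.6, 2.6], [-0.5, 2.12], [-1.47, 1.34], [0.16, 2.42], [-1.27, 4.41], [0.06, 2.06], [-2.6, 2.6]. Speed limits (rad/s): [2.22, 2.22, 2.79, 2.79, 3.14, 3.14, 3.14].

## Interface

Orientations are given as a unit quaternion [x, y, z, w].
In Python, from workcell import sensors, imaging, order, spotter gives the robot as it stands. The module is installed in compiled form; this text tells all that it offers.
- The arm moves only by the shell command python3 -m inch 'ROWS' [FORCE]. ROWS is JSON, a list that holds one entry, the list of rows, each a list of 7 numbers: the shift along the tool's x, y, z in m, then the turn, a rotation vector about the tool's x, y, z in rad, then the closure, from -1 (fully open) to 1 (shut). In form: [[[x, y, z, ax, ay, az, hand], ...]]. A call has 1 to 10 rows; each row is the pose to reach, as a shift and turn from the pose commanded when the call began, along the tool's axes at that moment; what a row does not reach only later rows make up. A row lasts 1/10 s, in which the tool goes at most 50 mm and 8.59 degrees, less where a joint would pass 70% of its speed; a pose out of reach is approached as far as the arm can. A call with a gripper value outside its range is refused whole. The fingers move at their own pace and stop on an object; FORCE is the grip in N (left out, the last holds). Time passes only in rows, so rows that repeat a pose let the fingers close. It gives the time, the measured TCP pose, the force, the opening and the grip force at its end, in the units of the state.
- sensors.get_obs(): the state, without advancing time (a new reading comes with each control period).
- imaging.camera(name): name is "scene" or "top" or "wrist"; returns the picture (480x640x3 uint8, blue, green, red); there is no depth.
- imaging.calibration(name): a dict with "mtx" (3x3 intrinsics, pixels), "R" (3x3) and "t" (3): a world point X has camera coordinates R X + t; the wrist camera has in their place "tool_from_camera" (4x4, takes a point from camera to tool coordinates, whose origin is the TCP and whose axes are the flange's). Camera axes: x right, y down, z forward; pixel columns grow to the right and rows downward; lengths in m; the calibration is good to about 2 mm. A picture is of the moment at which its call begins: read the wrist's pose just before it. calibration takes no time and is no camera call.
- order.hand_in(): hands the job in; it is judged then, once.
Trained networks look in the newest picture that a camera, given by its name, has taken for a name from the list of things; names that differ only in an ending like _2 or _b are one class to them, and where a whole thing is asked for, a point or a joint stands for the part that bears it (a point fixed in the world has none). Each returns a list of dicts, best first, with "conf" (0 to 1); they miss things now and then, are a little off and sometimes report something else, mostly with a low value. They report only what shows in the picture. A call takes as long as a camera call. They do not tell look-alikes from the thing itself.
- spotter.look_for(label, camera): "pixel" ([column, row] in pixels, amid what is visible of it).
The state is a dict: "clock": time; "joint_pos": joint angles; "joint_velocities": joint speeds; "tau": joint torques, N m; "position": TCP position; "ee_rot": TCP orientation; "ft_force": force on the tool from outside, world axes, zero at the start; "torque": the same for the moment, N m; "grip_width": opening from 0.0 (shut) to 1.0 (fully open); "grasp_force": force on a finger pad.
Only numpy, scipy, OpenCV 4.12 (cv2) and the standard library are available. Lean on these libraries where they do the work, as an engineer would, in place of code of your own. Each camera call takes 0.05 s, during which the arm holds its last target. There are 200 camera calls.

## Task

The snacks have been taken out of the wire basket: pack them into the lunch box in layers. First put every snack carton on the bottom, then lay the divider flat on the box's corner posts with its tab up, then stand every dip tub upright on the divider. Hang the empty basket by its handle on the double hook of the grid panel, across both prongs, whenever it suits you, and leave the other things on the counter where they are.

Things in the scene. Friction and masses are not known exactly. Their poses are not given: they have to be found in the camera images.
- lunchbox: the lunch box: a rigid grey open tub, lid off, 160 x 260 x 110 mm outside (x, y, z), walls and floor 5 mm, inside 150 x 250 mm; it is fixed. Origin: centre of its underside; y along its long sides, z up. In each inner corner a post 18 x 18 mm stands 64 mm high from the inner floor; the four post tops carry the divider. Outer latch pads and lift loops do not move.
- divider: the divider: a loose white plate 142 x 242 x 5 mm (x, y, z), 0.2 kg, with an upright lift tab in the middle of its top: 44 mm long (x), 12 mm thick (y), 34 mm above the plate's top. Origin: centre of the plate's underside, z up through the tab. Seated in the box, long side along long side, either way round, with 4 mm play each side, its underside is 69 mm above the box's underside.
- divider_tab (a point): the middle of the top edge of the divider's lift tab, 39 mm above the divider's origin
- carton0: a snack carton: a plain cardboard box 55 x 40 x 60 mm (x, y, z) with a paper band, about 0.12 kg. Origin: centre of its underside; it stands upright at the start, 60 mm tall. Two or three of the three cartons are present; absent ones read None.
- carton1: a snack carton: a plain cardboard box 55 x 40 x 60 mm (x, y, z) with a paper band, about 0.12 kg. Origin: centre of its underside; it stands upright at the start, 60 mm tall. Two or three of the three cartons are present; absent ones read None.
- carton2: a snack carton: a plain cardboard box 55 x 40 x 60 mm (x, y, z) with a paper band, about 0.12 kg. Origin: centre of its underside; it stands upright at the start, 60 mm tall. Two or three of the three cartons are present; absent ones read None.
- tub0: a dip tub: a round white pot with a flat foil lid, 54 mm across and 36 mm tall (grip it as an upright cylinder), about 0.09 kg. Origin: centre of its underside; it stands lid up. Two or three of the three tubs are present; absent ones read None.
- tub1: a dip tub: a round white pot with a flat foil lid, 54 mm across and 36 mm tall (grip it as an upright cylinder), about 0.09 kg. Origin: centre of its underside; it stands lid up. Two or three of the three tubs are present; absent ones read None.
- tub2: a dip tub: a round white pot with a flat foil lid, 54 mm across and 36 mm tall (grip it as an upright cylinder), about 0.09 kg. Origin: centre of its underside; it stands lid up. Two or three of the three tubs are present; absent ones read None.
- basket: the small wire basket, empty, 110 x 150 x 70 mm (x, y, z), about 0.25 kg, with a rigid black arched handle over its middle. Origin: centre of its underside. The handle's top bar is 10 mm thick, straight and level from y = -63 to +63 mm, its centre line 150 mm above the origin; the sides of the arch come down near y = -70 and +70 mm.
- basket_bar (a point): the middle of the basket handle's top bar, on its centre line; gripped here the basket hangs level
- hookstand: a black wire-grid panel on two feet, 240 mm wide (y), 290 mm tall, fixed. Origin: centre of its underside, in the panel's plane; its front looks to its own -x. Two level steel prongs, 8 mm thick, stick out of the front at y = -35 and +35 mm, centre lines 235 mm up; 100 mm out they turn up to tips ending 261 mm up and 110 mm out. Together they are one double hook.
- hook_seat (a point): the middle of the place where the basket's bar is to lie, across both prongs: 60 mm in front of the panel, midway between the prongs, level with the prongs' upper side (239 mm up), so a hung bar's centre line is 5 mm above this point. Fingers gripping the bar's middle pass between the prongs. Same axes as the panel.
- jar: a squat lidded glass jar with a brass lid, 62 mm across, 68 mm tall, standing among the cartons and tubs; not part of the lunch. Origin: centre of its underside
- can: a food can, 66 mm across, 75 mm tall, left of the lunch box; not part of the lunch. Origin: centre of its underside
- tin: a flat steel tin, 90 x 60 x 50 mm (x, y, z), at the back right; not part of the lunch. Origin: centre of its underside
- mug: a white mug, 80 mm across, 85 mm tall, at the back; not part of the lunch. Origin: centre of its underside
- torch: a black torch 140 mm long lying at the back; not part of the lunch. Origin: under its middle
Things that resemble listed ones, but are neither listed nor needed, are in the scene too. What is shaped like the tub1 but pink or red is not meant.

How it is judged:
By the outcome, as a careful person would: the job done as asked, in the order asked, and still so for the second after the job is handed in, with the robot touching nothing.
Of carton0, carton1, carton2 only 2 to 3 are there at a start; the rules pass over those that are not, and their reading is None.
Of tub0, tub1, tub2 only 2 to 3 are there at a start; the rules pass over those that are not, and their reading is None.
At some moment in a run one of carton0, carton1, carton2, tub0, tub1, tub2 may be knocked a few centimetres aside while the robot is not near it.
It also fails if it takes over 208 s, if anything falls off the work surface, if the arm or the gripper's body presses on something with over 40 N, if the wrist force passes 120 N, or if a joint passes its speed limit or range.

## Working session

There is one attempt and no reset: what is moved stays moved. The work goes in short steps, Python scripts to look and compute and a shell command to move; the robot and the scene stay as the last step left them, time stands still between calls to the robot, and variables do not carry over. Pictures are saved under pics/ and viewed, at most 14 in all, crops included, and the job is handed in when it is done.

```bash
mkdir -p pics
cat > h.py <<'E'
import numpy as np, cv2
from workcell import sensors, imaging, order, spotter
from scipy.spatial.transform import Rotation as Ro
def ray(cam, px, pose=None):
    c=imaging.calibration(cam); K=np.array(c["mtx"])
    d=np.linalg.inv(K)@np.array([px[0],px[1],1.0])
    if cam=="wrist":
        o=pose or sensors.get_obs(); T=np.array(c["tool_from_camera"]); R=Ro.from_quat(o["ee_rot"]).as_matrix()
        return R@T[:3,3]+np.array(o["position"]), R@T[:3,:3]@d
    R=np.array(c["R"]); return -R.T@np.array(c["t"]), R.T@d
def at(cam,px,z,pose=None):
    o,d=ray(cam,px,pose); return o+d*(z-o[2])/d[2]
def proj(cam,X,pose=None):
    c=imaging.calibration(cam);K=np.array(c["mtx"]);X=np.array(X,float)
    if cam=="wrist":
        o=pose or sensors.get_obs();T=np.array(c["tool_from_camera"]);R=Ro.from_quat(o["ee_rot"]).as_matrix()
        p=R.T@(X-np.array(o["position"])); p=T[:3,:3].T@(p-T[:3,3])
    else: p=np.array(c["R"])@X+np.array(c["t"])
    p=K@p; return p[:2]/p[2]
def snap(cam,name=None):
    o=sensors.get_obs(); im=imaging.camera(cam)
    if name: cv2.imwrite(f"pics/{name}.png",im)
    return o,im
E
python3 - <<'E'
from h import *
np.set_printoptions(precision=3,suppress=True)
o,_=snap("top","top0"); snap("scene","scene0")
print(o)
for c in("top","scene"):
    r,d=ray(c,(320,240)); print(c,r,d)
H=dict(lunchbox=.11,divider=.005,carton0=.06,tub0=.036,basket=.07,basket_bar=.15,hookstand=.29,jar=.068,can=.075,tin=.05,mug=.085,torch=.03)
for k,h in H.items():
    for q in spotter.look_for(k,"top")[:5]: print(k,q["conf"],np.array(q["pixel"]),at("top",q["pixel"],h))
E
```

```text
{'clock': 0.0, 'joint_pos': array([ 1.133,  0.333, -0.065,  1.461,  0.022,  1.35 , -0.089]), 'joint_velocities': array([-0.001,  0.002, -0.002,  0.001,  0.002, -0.001,  0.001]), 'tau': array([ -0.001, -62.545,   0.049, -39.16 ,   0.016,   0.01 ,  -0.   ]), 'position': array([ 0.252, -0.572,  0.247]), 'ee_rot': array([ 0.979,  0.206, -0.   , -0.001]), 'ft_force': array([-0.356, -0.334,  0.786]), 'torque': array([-0.005, -0.028,  0.041]), 'grasp_force': 0.0, 'grip_width': 1.0003756058919262}
top [0.425 0.001 1.226] [ 0.181 -0.008 -0.984]
scene [ 1.374 -0.711  1.247] [-0.517  0.461 -0.721]
lunchbox 0.92 [324.8 239.5] [ 0.631 -0.02   0.11 ]
divider 0.59 [318.1 322.6] [ 0.42  -0.001  0.005]
carton0 0.76 [400.4 249.4] [ 0.611 -0.224  0.06 ]
carton0 0.69 [129.1 252.9] [0.61  0.503 0.06 ]
carton0 0.6 [440.9 278.5] [ 0.531 -0.328  0.06 ]
tub0 0.85 [409.1 326.1] [ 0.408 -0.242  0.036]
tub0 0.75 [481.5 283.7] [ 0.518 -0.444  0.036]
tub0 0.67 [479.5 247.7] [ 0.617 -0.446  0.036]
tub0 0.66 [408.9 283.7] [ 0.521 -0.247  0.036]
tub0 0.66 [451.9 328.6] [ 0.4   -0.356  0.036]
basket 0.88 [186.8 318.7] [0.435 0.338 0.07 ]
basket 0.61 [324.5 241.6] [ 0.633 -0.02   0.07 ]
basket 0.3 [482.2 285.3] [ 0.511 -0.433  0.07 ]
basket 0.17 [408.4 287.1] [ 0.509 -0.239  0.07 ]
basket_bar 0.89 [196.8 316.2] [0.44  0.291 0.15 ]
hookstand 0.82 [134.3 256.8] [0.565 0.392 0.29 ]
jar 0.7 [440.6 246.6] [ 0.616 -0.33   0.068]
can 0.78 [218.6 259.8] [0.587 0.26  0.075]
tin 0.64 [416.9 210.9] [ 0.719 -0.277  0.05 ]
mug 0.62 [343.4 177.2] [ 0.807 -0.074  0.085]
torch 0.73 [279.  187.9] [0.796 0.105 0.03 ]
torch 0.49 [479.2 288. ] [ 0.507 -0.439  0.03 ]
```

View pics/top0.png

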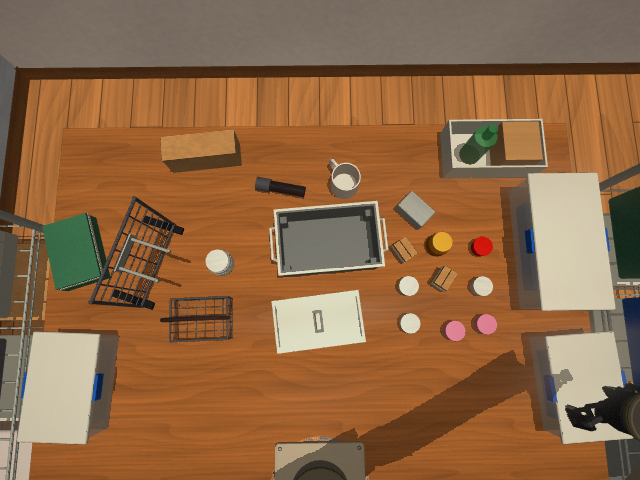

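View pics/scene0.png

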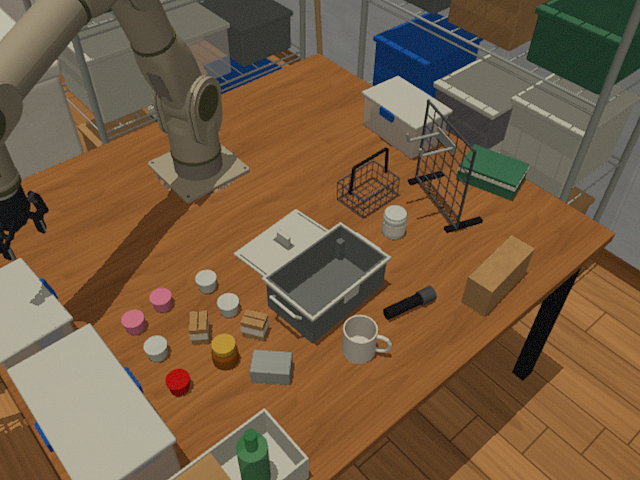

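The top picture shows two cartons (403,250) and (444,278), three white tubs (409,286), (410,323), (482,286), pink/red decoys, the divider (318,322), box (330,240), basket (200,319) and hook panel (135,252). I'll enlarge it to read the outlines.

Run:
```python
from h import *
im=cv2.imread("pics/top0.png")
def crop(x0,y0,x1,y1,s,n):
    c=cv2.resize(im[y0:y1,x0:x1],None,fx=s,fy=s,interpolation=cv2.INTER_CUBIC)
    for x in range((x0+19)//20*20,x1,20): cv2.putText(c,str(x),((x-x0)*s,10),0,.35,(0,0,255),1); cv2.line(c,((x-x0)*s,12),((x-x0)*s,18),(0,0,255),1)
    for y in range((y0+19)//20*20,y1,20): cv2.putText(c,str(y),(0,(y-y0)*s),0,.35,(0,0,255),1); cv2.line(c,(24,(y-y0)*s),(30,(y-y0)*s),(0,0,255),1)
    cv2.imwrite(f"pics/{n}.png",c)
crop(260,190,500,360,3,"r0"); crop(85,190,245,345,4-0,"l0")
```

```text
(no output)
```

View pics/r0.png

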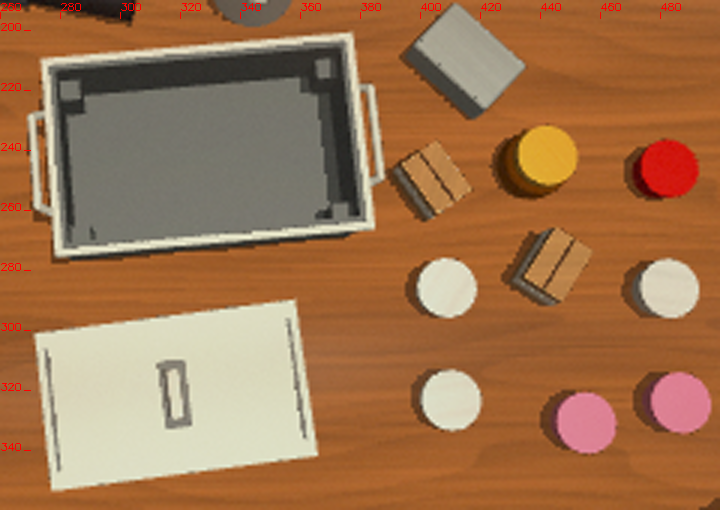

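View pics/l0.png

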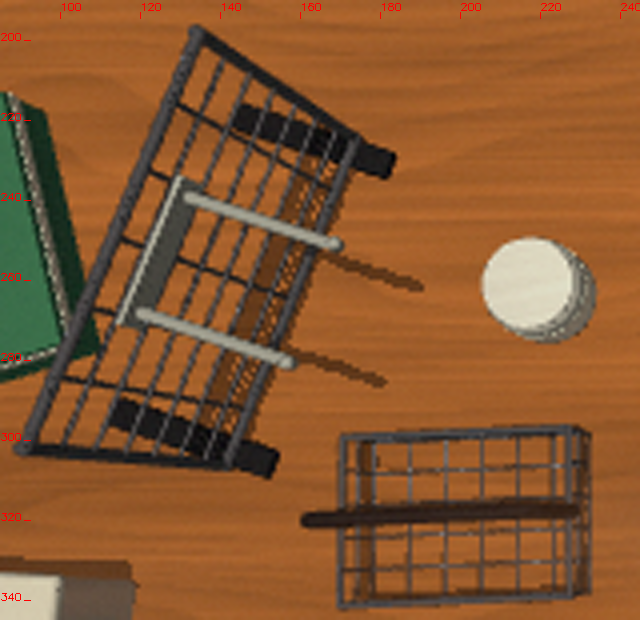

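Run:
```python
from h import *
np.set_printoptions(precision=4,suppress=True)
def P(l,z): return np.array([at("top",p,z) for p in l])
def rect(n,l,z):
    a=P(l,z)[:,:2]; e=np.linalg.norm(np.roll(a,-1,0)-a,axis=1); d=[np.degrees(np.arctan2(*(np.roll(a,-1,0)-a)[i][::-1])) for i in range(4)]
    print(n,a.mean(0),"edges",e,"deg",np.array(d))
rect("box",[(274,210),(377,201.5),(384.7,265.7),(278.5,276)],.11)
rect("div",[(271.7,301.3),(358.5,290),(366,341.7),(277.7,353.3)],.005)
c=lambda l:[(x/3+260,y/3+190) for x,y in l]
rect("cA",c([(435,141),(472,188),(437,212),(399,165)]),.06)
rect("cB",c([(557,229),(592,258),(560,303),(524,273)]),.06)
for n,l,z in [("panel",[(133.7,197.5),(90.5,302)],.29),("tips",[(169,251),(157.5,280.5)],.261),("bar",[(160.5,320),(230,317.5)],.15),("tubs",c([(446,288),(668,289),(450,400)]),.036),("divtab",[(319,320)],.039)]:
    a=P(l,z); print(n,a.tolist(),a.mean(0), np.linalg.norm(a[0]-a[-1]),np.degrees(np.arctan2(*(a[0]-a[-1])[:2][::-1])))
b=P([(133.7,197.5),(90.5,302)],.29); y=b[0]-b[1]; y/=np.linalg.norm(y); x=np.array([y[1],-y[0],0]); print("seat",b.mean(0)-.06*x,x)
```

```text
box [ 0.6355 -0.0305] edges [0.2706 0.1701 0.2719 0.1732] deg [ -85.7999 -175.4562   94.8519    4.1239]
div [ 0.4239 -0.0021] edges [0.2413 0.1406 0.2404 0.1401] deg [ -83.348  -173.3478   96.5322    7.0166]
cA [ 0.6125 -0.2372] edges [0.0532 0.0387 0.0536 0.0397] deg [-144.264   123.2691   36.7756  -57.1875]
cB [ 0.5312 -0.3419] edges [0.0394 0.0501 0.0403 0.0501] deg [-131.7347  141.7496   48.379   -39.3468]
panel [[0.6968941847403285, 0.4016154179748221, 0.29000000000000004], [0.47021405747620704, 0.4777733402189163, 0.29000000000000004]] [0.5836 0.4397 0.29  ] 0.23913157302417387 -18.570849390566746
tips [[0.5815585687841829, 0.3281167278013424, 0.261], [0.516456575680134, 0.35003064726396277, 0.261]] [0.549  0.3391 0.261 ] 0.06869126125158743 -18.60369830148691
bar [[0.4319430203853504, 0.37787067742665803, 0.1499999999999999], [0.43572666196289067, 0.21123812976008294, 0.1499999999999999]] [0.4338 0.2946 0.15  ] 0.16667549875563809 91.3007629710661
tubs [[0.5144850233697523, -0.2465007344880193, 0.03600000000000003], [0.5110937984962187, -0.4466102365528827, 0.03600000000000003], [0.4154487387594685, -0.2451300733570533, 0.03600000000000003]] [ 0.4803 -0.3127  0.036 ] 0.09904576912390088 -0.7929223578684368
divtab [[0.42726358060442643, -0.003207957924286924, 0.038999999999999924]] [ 0.4273 -0.0032  0.039 ] 0.0 0.0
seat [0.6027 0.4966 0.29  ] [-0.3185 -0.9479  0.    ]
```

The crops give box outline corners (274,210), (377,201), (385,266), (278,276), divider corners (272,301), (358,290), (366,342), (278,353), prong tips (169,251), (157,280), and the handle bar from (160,320) to (230,317). The sizes agree with those given, so I'm moving to carton B.

```bash
cat >> h.py <<'E'
np.set_printoptions(precision=4,suppress=True)
def TR(yaw):
    c,s=np.cos(np.radians(yaw)),np.sin(np.radians(yaw)); return np.array([[c,s,0],[s,-c,0],[0,0,-1]])
def plan(*wps):
    "each (x,y,z,yaw): shift+rotvec from the previous one"
    o=sensors.get_obs(); p=np.array(o["position"]); R=Ro.from_quat(o["ee_rot"]).as_matrix()
    print("at",p,"yaw",np.degrees(np.arctan2(R[1,0],R[0,0])),"t",round(o["clock"],1))
    for w in wps:
        R2=TR(w[3]); print(w,"->",np.r_[R.T@(np.array(w[:3])-p),Ro.from_matrix(R.T@R2).as_rotvec()]); p,R=np.array(w[:3]),R2
E
python3 -c "
from h import *
plan((.49,-.33,.25,-42))"
```

```text
at [ 0.2519 -0.572   0.2483] yaw 23.765020155668047 t 0.7
(0.49, -0.33, 0.25, -42) -> [ 0.3154 -0.1255 -0.0017  0.0001 -0.0001  1.1478]
```

```bash
python3 -m inch '[[[0.315,-0.125,0,0,0,1.148,-1],[0.315,-0.125,0,0,0,1.148,-1],[0.315,-0.125,0,0,0,1.148,-1],[0.315,-0.125,0,0,0,1.148,-1],[0.315,-0.125,0,0,0,1.148,-1],[0.315,-0.125,0,0,0,1.148,-1],[0.315,-0.125,0,0,0,1.148,-1],[0.315,-0.125,0,0,0,1.148,-1],[0.315,-0.125,0,0,0,1.148,-1],[0.315,-0.125,0,0,0,1.148,-1]]]'
python3 - <<'E'
from h import *
o,im=snap("wrist","w0"); print(o["position"]); 
print(imaging.calibration("wrist"))
for k,h in (("carton0",.06),("tub0",.036)):
    for q in spotter.look_for(k,"wrist")[:5]: print(k,q["conf"],np.array(q["pixel"]),at("wrist",q["pixel"],h,o))
E
```

```text
clock: 1.7
position: [0.4892, -0.3315, 0.2483]
ee_rot: [0.934, -0.357, -0.0, 0.0]
ft_force: [-0.6, -1.1, 0.0]
grip_width: 0.997
grasp_force: 0.0
[ 0.4892 -0.3315  0.2483]
{'mtx': array([[350.4724,   0.    , 320.2706],
       [  0.    , 350.4724, 241.6845],
       [  0.    ,   0.    ,   1.    ]]), 'tool_from_camera': array([[ 0.0006, -0.953 , -0.3028,  0.0764],
       [ 1.    ,  0.0008, -0.0004, -0.0005],
       [ 0.0007, -0.3028,  0.953 , -0.1257],
       [ 0.    ,  0.    ,  0.    ,  1.    ]])}
carton0 0.88 [298.4 171.2] [ 0.5337 -0.3446  0.06  ]
carton0 0.76 [160.8 183.3] [ 0.6078 -0.2459  0.06  ]
tub0 0.96 [240.7 244.1] [ 0.5184 -0.2485  0.036 ]
tub0 0.86 [461.4 190.2] [ 0.4144 -0.4469  0.036 ]
tub0 0.7 [400.1 106.5] [ 0.5137 -0.4493  0.036 ]
tub0 0.7 [403.3 255.2] [ 0.3989 -0.3641  0.036 ]
tub0 0.67 [308.4 306.6] [ 0.4204 -0.252   0.036 ]
```

View pics/w0.png

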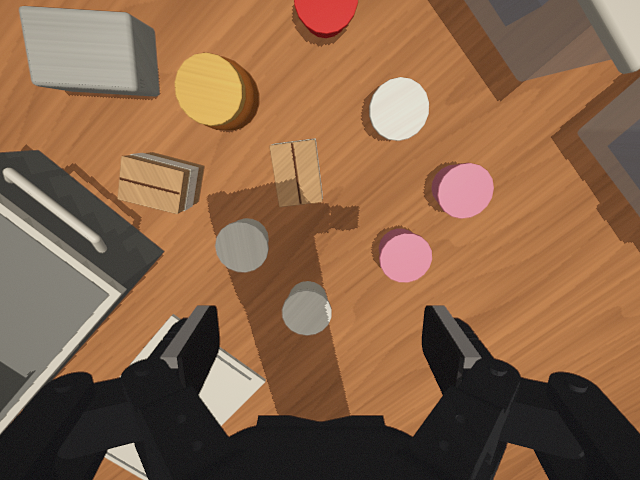

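The wrist picture shows carton B's top at (270,146), (316,139), (323,203), (278,207) and carton A's near (122,155) to (182,213); the jar is at (210,90).

```bash
cat >> h.py <<'E'
def rect(cam,l,z,pose=None):
    a=np.array([at(cam,p,z,pose)[:2] for p in l]); d=np.roll(a,-1,0)-a
    print(a.mean(0),"edges",np.linalg.norm(d,axis=1),"deg",np.degrees(np.arctan2(d[:,1],d[:,0])))
E
python3 - <<'E'
from h import *
rect("wrist",[(270,146),(316,139),(323,203),(278,207)],.06)
rect("wrist",[(123,155),(187,165),(181,213),(118,196)],.06)
plan((.533,-.344,.15,-42),(.533,-.344,.043,-42))
E
```

```text
[ 0.532  -0.3424] edges [0.0402 0.0561 0.0412 0.0539] deg [-123.6672  144.3183   53.1774  -36.6932]
[ 0.6129 -0.2417] edges [0.0555 0.0444 0.0572 0.0376] deg [-140.8417  124.3944   32.0982  -58.4487]
at [ 0.4887 -0.3322  0.2484] yaw -42.009956228193325 t 1.9
(0.533, -0.344, 0.15, -42) -> [ 0.0408 -0.021   0.0984  0.0006 -0.0002 -0.0002]
(0.533, -0.344, 0.043, -42) -> [0.    0.    0.107 0.    0.    0.   ]
```

```bash
python3 -m inch '[[[0.040,-0.020,0.05,0,0,-0.06,-1],[0.040,-0.020,0.10,0,0,-0.06,-1],[0.040,-0.020,0.10,0,0,-0.06,-1],[0.040,-0.020,0.14,0,0,-0.06,-1],[0.040,-0.020,0.17,0,0,-0.06,-1],[0.040,-0.020,0.20,0,0,-0.06,-1],[0.040,-0.020,0.206,0,0,-0.06,-1],[0.040,-0.020,0.206,0,0,-0.06,-1]]]'
python3 -m inch '[[[0,0,0,0,0,0,0.2],[0,0,0,0,0,0,0.5],[0,0,0,0,0,0,0.8],[0,0,0,0,0,0,1],[0,0,0,0,0,0,1],[0,0,0,0,0,0,1],[0,0,0,0,0,0,1],[0,0,0,0,0,0,1]]]' 30
python3 -m inch '[[[0,0,-0.03,0,0,0,1],[0,0,-0.07,0,0,0,1],[0,0,-0.11,0,0,0,1],[0,0,-0.14,0,0,0,1],[0,0,-0.16,0,0,0,1],[0,0,-0.16,0,0,0,1]]]'
python3 - <<'E'
from h import *
# box local -> world
c=np.array([.6355,-.0305]);a=np.radians(4.5);ax=np.array([np.cos(a),np.sin(a)]);ay=np.array([-ax[1],ax[0]])
for l in ((0,-50),(0,50)): print(c+ax*l[0]/1e3+ay*l[1]/1e3)
p=c-ay*.055
plan((*p,.205,4.5),(*p,.051,4.5))
E
```

```text
clock: 2.65
position: [0.5323, -0.3432, 0.0429]
ee_rot: [0.944, -0.331, -0.0, 0.0]
ft_force: [-0.2, 0.3, 1.3]
grip_width: 1.003
grasp_force: 0.0
clock: 3.45
position: [0.5336, -0.3431, 0.0439]
ee_rot: [0.944, -0.33, 0.001, 0.0]
ft_force: [-2.5, 0.3, 5.9]
grip_width: 0.469
grasp_force: 29.4
clock: 4.05
position: [0.5342, -0.3433, 0.2063]
ee_rot: [0.944, -0.33, 0.003, 0.001]
ft_force: [0.7, -0.6, -1.7]
grip_width: 0.474
grasp_force: 30.5
[ 0.6394 -0.0803]
[0.6316 0.0193]
at [ 0.5342 -0.3433  0.2063] yaw -38.567424123504196 t 4.0
(np.float64(0.6398152502650314), np.float64(-0.08533045335532204), 0.205, 4.5) -> [-0.0783 -0.2675  0.001   0.0015 -0.006  -0.7517]
(np.float64(0.6398152502650314), np.float64(-0.08533045335532204), 0.051, 4.5) -> [0.    0.    0.154 0.    0.    0.   ]
```

```bash
python3 -m inch '[[[-0.04,-0.13,0,0,0,-0.35,1],[-0.078,-0.267,0,0,0,-0.75,1],[-0.078,-0.267,0,0,0,-0.75,1],[-0.078,-0.267,0,0,0,-0.75,1],[-0.078,-0.267,0,0,0,-0.75,1],[-0.078,-0.267,0,0,0,-0.75,1],[-0.078,-0.267,0,0,0,-0.75,1],[-0.078,-0.267,0,0,0,-0.75,1],[-0.078,-0.267,0,0,0,-0.75,1],[-0.078,-0.267,0,0,0,-0.75,1]]]'
python3 -m inch '[[[0,0,0.04,0,0,0,1],[0,0,0.08,0,0,0,1],[0,0,0.11,0,0,0,1],[0,0,0.13,0,0,0,1],[0,0,0.145,0,0,0,1],[0,0,0.151,0,0,0,1],[0,0,0.153,0,0,0,1],[0,0,0.153,0,0,0,1]]]'
python3 -m inch '[[[0,0,0,0,0,0,0.1],[0,0,0,0,0,0,-0.3],[0,0,0,0,0,0,-0.45],[0,0,0,0,0,0,-0.45],[0,0,0,0,0,0,-0.45],[0,0,-0.05,0,0,0,-0.45],[0,0,-0.1,0,0,0,-0.45],[0,0,-0.15,0,0,0,-0.45],[0,0,-0.20,0,0,0,-0.45],[0,0,-0.20,0,0,0,-0.45]]]'
python3 - <<'E'
from h import *
o,im=snap("wrist","w1")
o2,im2=snap("top","top1")
for k,h in (("carton0",.06),("tub0",.036)):
    for q in spotter.look_for(k,"top")[:5]: print(k,q["conf"],np.array(q["pixel"]),at("top",q["pixel"],h))
plan((.613,-.239,.17,33),(.613,-.239,.043,33))
E
```

```text
clock: 5.05
position: [0.6379, -0.0869, 0.202]
ee_rot: [0.999, 0.037, -0.0, 0.0]
ft_force: [0.3, -0.1, -2.0]
grip_width: 0.469
grasp_force: 30.4
clock: 5.85
position: [0.6389, -0.0854, 0.0502]
ee_rot: [0.999, 0.038, 0.001, 0.0]
ft_force: [0.0, 0.0, -2.0]
grip_width: 0.467
grasp_force: 30.4
clock: 6.85
position: [0.6413, -0.085, 0.2578]
ee_rot: [0.999, 0.038, 0.006, 0.001]
ft_force: [0.8, 0.0, -0.2]
grip_width: 0.73
grasp_force: 0.0
tub0 0.9 [484.6 247. ] [ 0.6187 -0.4606  0.036 ]
tub0 0.85 [481.3 285.1] [ 0.5145 -0.4432  0.036 ]
tub0 0.71 [485.5 325.8] [ 0.4064 -0.4457  0.036 ]
tub0 0.56 [454.7 330.6] [ 0.395  -0.3629  0.036 ]
at [ 0.6378 -0.0852  0.2479] yaw 4.405403729217231 t 7.0
(0.613, -0.239, 0.17, 33) -> [-0.0364  0.1515  0.078  -0.0007  0.0018 -0.4991]
(0.613, -0.239, 0.043, 33) -> [0.    0.    0.127 0.    0.    0.   ]
```

View pics/w1.png

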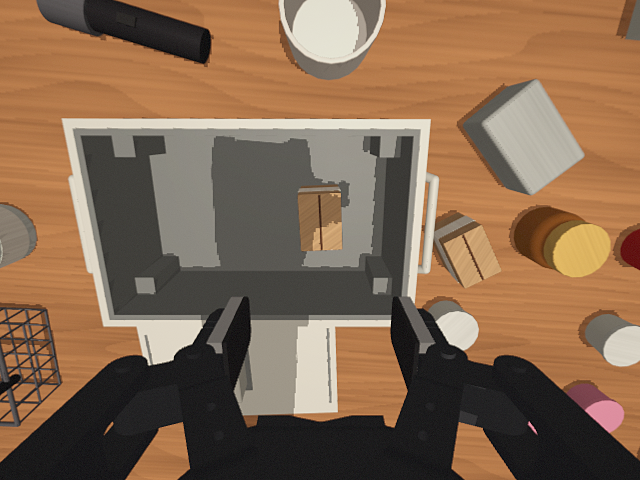

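The first carton stands upright in the box at (320,220); box rim outer corners are (63,120), (430,120), (416,326), (104,326). Carton A's top is at (440,235), (474,222), (500,276), (464,288).

Run:
```python
from h import *
rect("wrist",[(63,120),(430,120),(416,326),(104,326)],.11)
rect("wrist",[(80,129),(421,129),(405,316),(112,317)],.11)
rect("wrist",[(440,235),(474,222),(500,276),(464,288)],.06)
plan((.613,-.2385,.17,34),(.613,-.2385,.043,34))
```

```text
[ 0.6344 -0.0319] edges [0.2609 0.1663 0.2668 0.1666] deg [ -85.5603 -174.2284   94.4932    3.7278]
[ 0.636  -0.0326] edges [0.2442 0.1506 0.2483 0.1518] deg [ -85.5583 -175.7035   94.7104    2.7486]
[ 0.6119 -0.2283] edges [0.0325 0.0629 0.0356 0.0615] deg [ -62.9319 -144.5961  115.431    32.7087]
at [ 0.6378 -0.0852  0.2479] yaw 4.405403729217231 t 7.0
(0.613, -0.2385, 0.17, 34) -> [-0.0364  0.151   0.078  -0.0007  0.0018 -0.5165]
(0.613, -0.2385, 0.043, 34) -> [0.    0.    0.127 0.    0.    0.   ]
```

```bash
python3 -m inch '[[[0,0.05,0,0,0,-0.15,-0.45],[-0.02,0.10,0.02,0,0,-0.3,-0.45],[-0.036,0.149,0.078,0,0,-0.517,-0.45],[-0.036,0.149,0.078,0,0,-0.517,-0.45],[-0.036,0.149,0.078,0,0,-0.517,-0.45],[-0.036,0.149,0.078,0,0,-0.517,-0.45]]]'
python3 -m inch '[[[0,0,0.04,0,0,0,-0.45],[0,0,0.08,0,0,0,-0.45],[0,0,0.107,0,0,0,-0.45],[0,0,0.117,0,0,0,-0.45],[0,0,0.118,0,0,0,-0.45],[0,0,0.118,0,0,0,0.2],[0,0,0.118,0,0,0,0.6],[0,0,0.118,0,0,0,1],[0,0,0.118,0,0,0,1],[0,0,0.118,0,0,0,1]]]' 30
python3 -m inch '[[[0,0,0,0,0,0,1],[0,0,-0.03,0,0,0,1],[0,0,-0.07,0,0,0,1],[0,0,-0.11,0,0,0,1],[0,0,-0.15,0,0,0,1],[0,0,-0.16,0,0,0,1]]]'
python3 - <<'E'
from h import *
p=(.6305,.0255)
plan((*p,.21,4.3),(*p,.058,4.3))
E
```

```text
clock: 7.65
position: [0.6129, -0.2365, 0.1693]
ee_rot: [0.957, 0.292, -0.001, -0.001]
ft_force: [1.3, 1.2, 0.2]
grip_width: 0.728
grasp_force: 0.0
clock: 8.65
position: [0.6154, -0.2366, 0.0555]
ee_rot: [0.956, 0.293, 0.002, 0.001]
ft_force: [-0.3, 1.0, 6.8]
grip_width: 0.46
grasp_force: 32.3
clock: 9.25
position: [0.6157, -0.237, 0.2194]
ee_rot: [0.956, 0.292, 0.003, 0.002]
ft_force: [0.2, -0.8, -2.0]
grip_width: 0.46
grasp_force: 31.4
at [ 0.6157 -0.237   0.2194] yaw 34.00887702124146 t 9.2
(0.6305, 0.0255, 0.21, 4.3) -> [ 0.159  -0.2094  0.0088  0.0052 -0.0061  0.5185]
(0.6305, 0.0255, 0.058, 4.3) -> [0.    0.    0.152 0.    0.    0.   ]
```

```bash
python3 -m inch '[[[0.08,-0.105,0,0,0,0.26,1],[0.159,-0.209,0.005,0.005,-0.006,0.518,1],[0.159,-0.209,0.009,0.005,-0.006,0.518,1],[0.159,-0.209,0.009,0.005,-0.006,0.518,1],[0.159,-0.209,0.009,0.005,-0.006,0.518,1],[0.159,-0.209,0.009,0.005,-0.006,0.518,1],[0.159,-0.209,0.009,0.005,-0.006,0.518,1],[0.159,-0.209,0.009,0.005,-0.006,0.518,1],[0.159,-0.209,0.009,0.005,-0.006,0.518,1]]]'
python3 -m inch '[[[0,0,0.04,0,0,0,1],[0,0,0.08,0,0,0,1],[0,0,0.11,0,0,0,1],[0,0,0.13,0,0,0,1],[0,0,0.142,0,0,0,1],[0,0,0.148,0,0,0,1],[0,0,0.149,0,0,0,1],[0,0,0.149,0,0,0,1]]]'
python3 -m inch '[[[0,0,0,0,0,0,0.1],[0,0,0,0,0,0,-0.3],[0,0,0,0,0,0,-0.45],[0,0,0,0,0,0,-0.45],[0,0,0,0,0,0,-0.45],[0,0,-0.05,0,0,0,-0.45],[0,0,-0.1,0,0,0,-0.45],[0,0,-0.15,0,0,0,-0.45],[0,0,-0.20,0,0,0,-0.45],[0,0,-0.20,0,0,0,-0.45]]]'
python3 - <<'E'
from h import *
plan((.38,-.0025,.22,6.7),(.427,-.0025,.036,6.7))
E
```

```text
clock: 10.15
position: [0.6288, 0.0234, 0.2041]
ee_rot: [0.999, 0.037, -0.004, -0.001]
ft_force: [-0.7, -0.7, -1.5]
grip_width: 0.46
grasp_force: 31.3
clock: 10.95
position: [0.6287, 0.0242, 0.0586]
ee_rot: [0.999, 0.037, -0.003, -0.001]
ft_force: [-10.0, -2.0, 19.9]
grip_width: 0.457
grasp_force: 36.3
clock: 11.95
position: [0.6319, 0.0262, 0.2634]
ee_rot: [0.999, 0.038, 0.002, -0.002]
ft_force: [0.5, 1.0, -0.1]
grip_width: 0.722
grasp_force: 0.0
at [0.6319 0.0262 0.2634] yaw 4.338921284720316 t 11.9
(0.38, -0.0025, 0.22, 6.7) -> [-0.2536  0.0096  0.0422 -0.0029 -0.0048 -0.0412]
(0.427, -0.0025, 0.036, 6.7) -> [0.0467 0.0055 0.184  0.     0.     0.    ]
```

```bash
python3 -m inch '[[[-0.05,0,0,0,0,0,-0.45],[-0.10,0,0,0,0,0,-0.45],[-0.15,0.01,0.0,0,-0.005,-0.041,-0.45],[-0.21,0.01,0.0,0,-0.005,-0.041,-0.45],[-0.21,0.01,0.0,0,-0.005,-0.041,-0.45],[-0.21,0.01,0,0,-0.005,-0.041,0.2],[-0.21,0.01,0,0,-0.005,-0.041,0.2],[-0.21,0.01,0,0,-0.005,-0.041,0.2]]]'
python3 - <<'E'
from h import *
o,im=snap("wrist","w2"); plan()
cv2.imwrite("pics/w2.png",im)
E
```

```text
clock: 12.75
position: [0.4216, -0.0, 0.2567]
ee_rot: [0.998, 0.059, -0.006, -0.002]
ft_force: [0.4, 0.3, 0.0]
grip_width: 0.4
grasp_force: 0.0
at [ 0.4215 -0.      0.2565] yaw 6.729314523064336 t 12.8
```

View pics/w2.png

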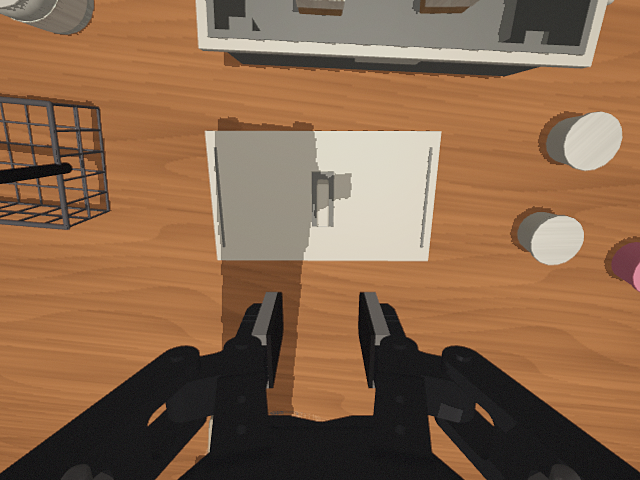

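The divider's corners are (205,131), (441,131), (428,261), (218,260), tab top near (323,203); the cartons are visible in the box at the top edge.

Run:
```python
from h import *
rect("wrist",[(205,131),(441,131),(428,261),(218,260)],.005)
print(at("wrist",(323.5,203),.039))
plan((.426,-.0025,.12,6.5),(.426,-.0025,.033,6.5))
```

```text
[0.4241 0.    ] edges [0.2416 0.1425 0.2417 0.1418] deg [ -83.2331 -173.057    96.5976    6.9087]
[ 0.4275 -0.0002  0.039 ]
at [ 0.4215 -0.      0.2565] yaw 6.729314523064336 t 12.8
(0.426, -0.0025, 0.12, 6.5) -> [ 0.0058  0.0036  0.1364 -0.0044  0.0122  0.004 ]
(0.426, -0.0025, 0.033, 6.5) -> [0.    0.    0.087 0.    0.    0.   ]
```

```bash
python3 -m inch '[[[0.004,0.001,0.05,-0.004,0.012,0,0.2],[0.004,0.001,0.10,-0.004,0.012,0,0.2],[0.004,0.001,0.14,-0.004,0.012,0,0.2],[0.004,0.001,0.18,-0.004,0.012,0,0.2],[0.004,0.001,0.21,-0.004,0.012,0,0.2],[0.004,0.001,0.223,-0.004,0.012,0,0.2],[0.004,0.001,0.2245,-0.004,0.012,0,0.2],[0.004,0.001,0.2245,-0.004,0.012,0,0.2]]]'
python3 -m inch '[[[0,0,0,0,0,0,0.4],[0,0,0,0,0,0,0.6],[0,0,0,0,0,0,0.8],[0,0,0,0,0,0,1],[0,0,0,0,0,0,1],[0,0,0,0,0,0,1],[0,0,0,0,0,0,1]]]' 60
python3 -c "
from h import *
plan()
print(sensors.get_obs()['ee_rot'])"
```

```text
clock: 13.6
position: [0.4223, 0.0, 0.0321]
ee_rot: [0.998, 0.059, -0.0, -0.0]
ft_force: [-0.1, 0.6, 0.6]
grip_width: 0.399
grasp_force: 0.0
clock: 14.3
position: [0.4227, -0.0004, 0.0332]
ee_rot: [0.998, 0.058, 0.001, 0.0]
ft_force: [-0.7, 0.3, 6.5]
grip_width: 0.125
grasp_force: 59.2
at [ 0.4227 -0.0004  0.0332] yaw 6.682487365371542 t 14.3
[0.9983 0.0583 0.0011 0.0004]
```

```bash
python3 -m inch '[[[0,0,-0.02,0,0,0,1],[0,0,-0.05,0,0,0,1],[0,0,-0.09,0,0,0,1],[0,0,-0.13,0,0,0,1],[0,0,-0.15,0,0,0,1],[0,0,-0.155,0,0,0,1],[0,0,-0.155,0,0,0,1]]]'
python3 - <<'E'
from h import *
o,im=snap("wrist","w3"); print(o["grasp_force"],o["grip_width"])
plan((.6325,-.0317,.185,4.4),(.6325,-.0317,.165,4.4))
E
```

```text
clock: 15.0
position: [0.4219, -0.0004, 0.1873]
ee_rot: [0.998, 0.058, 0.001, 0.0]
ft_force: [-0.4, 0.0, -2.5]
grip_width: 0.126
grasp_force: 59.0
59.03296172618866 0.12574025052715254
at [ 0.4213 -0.0004  0.1863] yaw 6.686357874376553 t 15.1
(0.6325, -0.0317, 0.185, 4.4) -> [0.2061 0.0556 0.0011 0.0005 0.0008 0.0399]
(0.6325, -0.0317, 0.165, 4.4) -> [0.   0.   0.02 0.   0.   0.  ]
```

View pics/w3.png

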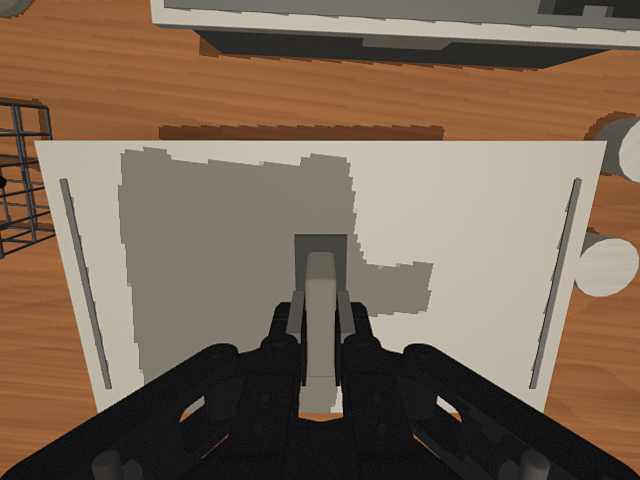

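The divider is held level: top corners (35,142), (607,141), bottom corners near (548,412), (97,412).

Run:
```python
from h import *
o=sensors.get_obs(); z=o["position"][2]-.0282
rect("wrist",[(35,142),(607,141),(548,412),(97,412)],z,o)
l=[(35,142),(607,141),(548,412),(97,412)]
R=Ro.from_quat(o["ee_rot"]).as_matrix()
for p in l: print(R.T@(at("wrist",p,z,o)-o["position"]))
```

```text
[0.4231 0.0002] edges [0.2415 0.1418 0.2456 0.1416] deg [ -83.1794 -172.0587   96.7665    6.2742]
[ 0.0724 -0.1217  0.0281]
[0.073  0.1198 0.0282]
[-0.0689  0.1229  0.0283]
[-0.0692 -0.1227  0.0282]
```

```bash
python3 -m inch '[[[0.03,0.01,0,0,0,0.01,1],[0.07,0.02,0,0,0,0.02,1],[0.11,0.03,0,0,0,0.03,1],[0.15,0.04,0,0,0,0.04,1],[0.18,0.05,0,0,0,0.04,1],[0.20,0.054,0,0,0,0.04,1],[0.207,0.0555,0,0,0,0.04,1],[0.207,0.0555,0.02,0,0,0.04,1],[0.207,0.0555,0.03,0,0,0.04,1],[0.207,0.0555,0.03,0,0,0.04,1]]]'
python3 - <<'E'
from h import *
o,im=snap("wrist","w4"); plan((.6335,-.0317,.155,4.4))
E
```

```text
clock: 16.05
position: [0.632, -0.0312, 0.1546]
ee_rot: [0.999, 0.039, -0.002, 0.0]
ft_force: [-0.1, 0.5, -1.5]
grip_width: 0.124
grasp_force: 58.9
at [ 0.6327 -0.0312  0.1561] yaw 4.417008128762243 t 16.1
(0.6335, -0.0317, 0.155, 4.4) -> [0.0007 0.0005 0.0011 0.0001 0.0024 0.0003]
```

View pics/w4.png

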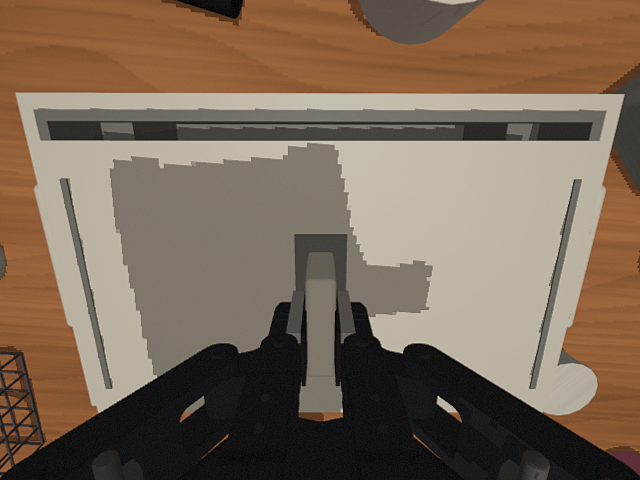

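The rim shows beyond the divider: outer corners (16,93), (625,94), inner corners (36,109), (604,110); divider far edge at row 141.

Run:
```python
from h import *
o=sensors.get_obs(); R=Ro.from_quat(o["ee_rot"]).as_matrix()
for p,z in [((16,93),.11),((625,94),.11),((36,109),.11),((604,110),.11),((35,141),o["position"][2]-.0282),((607,141),o["position"][2]-.0282)]: print(R.T@(at("wrist",p,z,o)-o["position"]))
print(o["ee_rot"])
```

```text
[ 0.0932 -0.1391  0.0459]
[0.0929 0.1368 0.0459]
[ 0.0864 -0.1317  0.0459]
[0.0861 0.1289 0.046 ]
[ 0.0727 -0.1216  0.028 ]
[0.0729 0.1196 0.028 ]
[ 0.9993  0.0385 -0.0012  0.0001]
```

```bash
python3 -m inch '[[[0.006,0,0,0,0,0,1],[0.006,0,0,0,0,0,1],[0.006,0,0,0,0,0,1],[0.006,0,0,0,0,0,1],[0.006,0,0,0,0,0,1]]]'
python3 - <<'E'
from h import *
plan(); o,im=snap("wrist"); _,t=snap("top")
a=im[85:165,:]; b=cv2.resize(t[195:285,265:395],None,fx=5,fy=5,interpolation=cv2.INTER_CUBIC)
cv2.imwrite("pics/c5.png",np.vstack([a,cv2.copyMakeBorder(b,0,0,0,0,0)[:, :640]]))
print(o["position"],o["ee_rot"])
E
```

```text
clock: 16.6
position: [0.6399, -0.0309, 0.1575]
ee_rot: [0.999, 0.038, 0.0, 0.0]
ft_force: [-0.7, 0.4, -2.1]
grip_width: 0.129
grasp_force: 58.9
at [ 0.6399 -0.0309  0.1575] yaw 4.40257862672968 t 16.6
[ 0.6399 -0.0309  0.1575] [0.9993 0.0384 0.0002 0.0003]
```

View pics/c5.png

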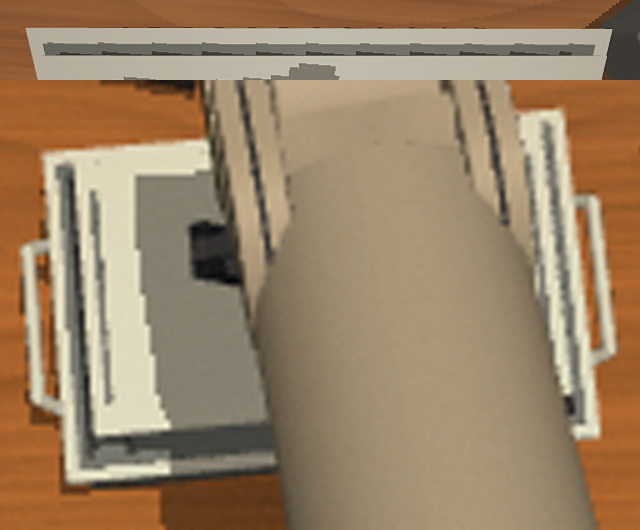

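Wrist strip: rim's inner edge now at row 128, divider far edge at row 140; in the top view the divider's near-left corner is at about (284.4,266) and the rim's inner corner at (282,272).

Run:
```python
from h import *
o=sensors.get_obs(); R=Ro.from_quat(o["ee_rot"]).as_matrix(); P=o["position"]
for p,z in [((26,113),.11),((612,114),.11),((43,128),.11),((595,129),.11),((35,140),P[2]-.0282)]: print("w",R.T@(at("wrist",p,z,o)-P))
for p,z in [((284.4,266),P[2]-.0282),((282,272),.11),((278.6,275.6),.11)]: print("t",R.T@(at("top",p,z)-P))
```

```text
w [ 0.0847 -0.1379  0.0473]
w [0.0844 0.1342 0.0475]
w [ 0.0781 -0.1315  0.0474]
w [0.0778 0.1279 0.0475]
w [ 0.0732 -0.1216  0.0282]
t [-0.0696 -0.1187  0.0281]
t [-0.0819 -0.1272  0.0473]
t [-0.0903 -0.1365  0.0473]
```

```bash
python3 -m inch '[[[-0.004,-0.001,0,0,0,0,1],[-0.004,-0.001,0,0,0,0,1],[-0.004,-0.001,0,0,0,0,1],[-0.004,-0.001,0.01,0,0,0,1],[-0.004,-0.001,0.02,0,0,0,1],[-0.004,-0.001,0.03,0,0,0,1],[-0.004,-0.001,0.034,0,0,0,1],[-0.004,-0.001,0.036,0,0,0,1],[-0.004,-0.001,0.036,0,0,0,1]]]'
python3 -m inch '[[[0,0,0.005,0,0,0,1],[0,0,0.010,0,0,0,1],[0,0,0.013,0,0,0,1],[0,0,0.015,0,0,0,1],[0,0,0.015,0,0,0,1]]]'
python3 -c "
from h import *
plan()"
```

```text
clock: 17.6
position: [0.6358, -0.0301, 0.121]
ee_rot: [0.999, 0.038, -0.0, 0.0]
ft_force: [-0.3, 0.4, -1.5]
grip_width: 0.124
grasp_force: 58.9
clock: 18.1
position: [0.6357, -0.0302, 0.1059]
ee_rot: [0.999, 0.038, -0.0, 0.0]
ft_force: [0.9, 0.5, -2.0]
grip_width: 0.128
grasp_force: 58.9
at [ 0.6357 -0.0302  0.1059] yaw 4.401168179263581 t 18.1
```

```bash
python3 -m inch '[[[0,0,0.002,0,0,0,1],[0,0,0.004,0,0,0,1],[0,0,0.004,0,0,0,1]]]'
python3 -m inch '[[[0,0,0,0,0,0,0.6],[0,0,0,0,0,0,0.2],[0,0,0,0,0,0,0.2],[0,0,-0.02,0,0,0,0.2],[0,0,-0.06,0,0,0,0.2],[0,0,-0.11,0,0,0,0.2],[0,0,-0.16,0,0,0,0.2],[0,0,-0.16,0,0,0,0.2],[0,0,-0.16,0,0,0,0.2],[0,0,-0.16,0,0,0,0.2]]]'
python3 - <<'E'
from h import *
plan(); o,im=snap("wrist","w6"); print(o["position"])
for q in spotter.look_for("tub0","wrist")[:5]: print("tub",q["conf"],np.array(q["pixel"]),at("wrist",q["pixel"],.036,o))
E
```

```text
clock: 18.4
position: [0.636, -0.0302, 0.1024]
ee_rot: [0.999, 0.038, 0.0, 0.0]
ft_force: [-0.1, -0.3, -1.6]
grip_width: 0.126
grasp_force: 59.1
clock: 19.4
position: [0.6353, -0.0302, 0.261]
ee_rot: [0.999, 0.038, -0.001, 0.0]
ft_force: [-0.1, 0.5, -0.9]
grip_width: 0.397
grasp_force: 0.0
at [ 0.6353 -0.0302  0.261 ] yaw 4.399917005408666 t 19.4
[ 0.6353 -0.0302  0.261 ]
tub 0.76 [625.8 399.6] [ 0.4275 -0.4203  0.036 ]
tub 0.67 [497.4 318.7] [ 0.5254 -0.2379  0.036 ]
tub 0.67 [637.3 328.1] [ 0.5259 -0.3993  0.036 ]
tub 0.65 [480.6 409.3] [ 0.3991 -0.2463  0.036 ]
tub 0.6 [567.3 405.4] [ 0.4134 -0.3515  0.036 ]
```

View pics/w6.png

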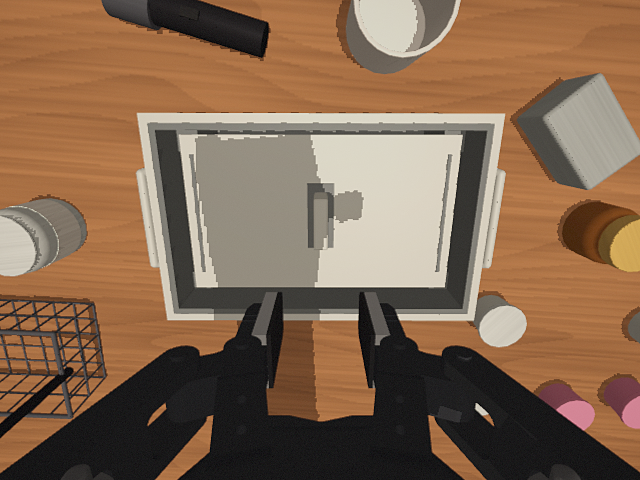

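The divider is seated in the box and looks level, its edges running from (184,135) to (461,135) and (194,288) to (447,288). Now the tubs.

Run:
```python
from h import *
rect("wrist",[(184,135),(462,135),(447,288),(194,288)],.074)
plan((.5145,-.2465,.2,4.4))
```

```text
[ 0.6368 -0.0301] edges [0.2368 0.1428 0.2469 0.1431] deg [ -85.5638 -174.3849   94.4663    1.5705]
at [ 0.6352 -0.0303  0.2606] yaw 4.398767316109367 t 19.5
(0.5145, -0.2465, 0.2, 4.4) -> [-0.1368  0.2063  0.0609  0.0001  0.0024 -0.    ]
```

```bash
cat >> h.py <<'E'
def whites(im,pose,cam="wrist",z=.036):
    hsv=cv2.cvtColor(im,cv2.COLOR_BGR2HSV); m=((hsv[...,1]<45)&(hsv[...,2]>95)).astype(np.uint8)
    n,_,st,ce=cv2.connectedComponentsWithStats(m)
    for i in range(1,n):
        if st[i,4]>150: 
            w=at(cam,ce[i],z,pose); e=[np.linalg.norm(at(cam,(ce[i][0]+st[i,2]/2,ce[i][1]),z,pose)-w)*2,np.linalg.norm(at(cam,(ce[i][0],ce[i][1]+st[i,3]/2),z,pose)-w)*2]
            if .035<e[0]<.08 and .035<e[1]<.08: print("white",ce[i],w[:2],"size",np.array(e))
E
python3 -m inch '[[[-0.04,0.06,0,0,0,0,0.2],[-0.08,0.12,0.02,0,0,0,-0.6],[-0.12,0.18,0.05,0,0,0,-0.6],[-0.137,0.206,0.061,0,0,0,-0.6],[-0.137,0.206,0.061,0,0,0,-0.6],[-0.137,0.206,0.061,0,0,0,-0.6],[-0.137,0.206,0.061,0,0,0,-0.6],[-0.137,0.206,0.061,0,0,0,-0.6],[-0.137,0.206,0.061,0,0,0,-0.6]]]'
python3 - <<'E'
from h import *
o,im=snap("wrist","w7"); whites(im,o)
for q in spotter.look_for("tub0","wrist")[:5]: print("tub",q["conf"],np.array(q["pixel"]),at("wrist",q["pixel"],.036,o))
_,t=snap("top","t7"); whites(t,None,"top")
plan()
E
```

```text
clock: 20.4
position: [0.5162, -0.2442, 0.2016]
ee_rot: [0.999, 0.04, 0.0, -0.0]
ft_force: [0.3, -0.0, -0.7]
grip_width: 0.798
grasp_force: 0.0
white [323.9976 223.9231] [ 0.5172 -0.246 ] size [0.0523 0.0565]
white [545.4096 242.1961] [ 0.5163 -0.4397] size [0.067  0.0594]
white [314.0906 321.3381] [ 0.4223 -0.2446] size [0.0535 0.0667]
white [213.1671 326.8371] [ 0.4087 -0.15  ] size [0.0369 0.0643]
white [427.825  327.2109] [ 0.4248 -0.3521] size [0.0368 0.0643]
tub 0.97 [596.1 116.3] [ 0.621 -0.451  0.036]
tub 0.94 [320.5 223.8] [ 0.517 -0.243  0.036]
tub 0.81 [315.2 319.6] [ 0.4242 -0.2455  0.036 ]
tub 0.74 [544.6 240. ] [ 0.5183 -0.4385  0.036 ]
tub 0.64 [515.1 335.1] [ 0.4231 -0.4363  0.036 ]
white [343.4612 181.6602] [ 0.8101 -0.077 ] size [0.0621 0.0527]
white [217.8789 261.2505] [0.5881 0.2701] size [0.068  0.0683]
white [409.7723 322.9307] [ 0.4165 -0.2446] size [0.0533 0.0495]
at [ 0.5158 -0.2449  0.2016] yaw 4.5157634806270925 t 20.6
```

```bash
python3 -m inch '[[[0.001,0,0.05,0,0,0,-0.6],[0.001,0,0.09,0,0,0,-0.6],[0.001,0,0.13,0,0,0,-0.6],[0.001,0,0.16,0,0,0,-0.6],[0.001,0,0.175,0,0,0,-0.6],[0.001,0,0.178,0,0,0,-0.6],[0.001,0,0.178,0,0,0,-0.6]]]'
python3 -m inch '[[[0,0,0,0,0,0,-0.2],[0,0,0,0,0,0,0.2],[0,0,0,0,0,0,0.6],[0,0,0,0,0,0,1],[0,0,0,0,0,0,1],[0,0,0,0,0,0,1]]]' 25
python3 -m inch '[[[0,0,-0.03,0,0,0,1],[0,0,-0.07,0,0,0,1],[0,0,-0.11,0,0,0,1],[0,0,-0.15,0,0,0,1],[0,0,-0.17,0,0,0,1],[0,0,-0.17,0,0,0,1]]]'
python3 -c "
from h import *
plan((.6767,-.0894,.195,4.4),(.6767,-.0894,.1,4.4))"
```

```text
clock: 21.25
position: [0.5168, -0.246, 0.0242]
ee_rot: [0.999, 0.039, 0.001, 0.0]
ft_force: [-0.1, -0.0, 0.6]
grip_width: 0.802
grasp_force: 0.0
clock: 21.85
position: [0.5173, -0.2465, 0.0252]
ee_rot: [0.999, 0.038, 0.002, 0.001]
ft_force: [-0.7, 1.1, 7.2]
grip_width: 0.626
grasp_force: 26.3
clock: 22.45
position: [0.5177, -0.2467, 0.1977]
ee_rot: [0.999, 0.038, 0.003, 0.002]
ft_force: [0.1, 0.0, -1.2]
grip_width: 0.62
grasp_force: 27.1
at [ 0.5177 -0.2467  0.1977] yaw 4.395864431582368 t 22.4
(0.6767, -0.0894, 0.195, 4.4) -> [ 0.1706 -0.1446  0.0031  0.004  -0.0062 -0.0001]
(0.6767, -0.0894, 0.1, 4.4) -> [0.    0.    0.095 0.    0.    0.   ]
```

```bash
python3 -m inch '[[[0.04,-0.035,0,0.004,-0.006,0,1],[0.085,-0.072,0,0.004,-0.006,0,1],[0.13,-0.11,0,0.004,-0.006,0,1],[0.17,-0.144,0.003,0.004,-0.006,0,1],[0.17,-0.144,0.003,0.004,-0.006,0,1],[0.17,-0.144,0.04,0.004,-0.006,0,1],[0.17,-0.144,0.07,0.004,-0.006,0,1],[0.17,-0.144,0.09,0.004,-0.006,0,1],[0.17,-0.144,0.09,0.004,-0.006,0,1],[0.17,-0.144,0.09,0.004,-0.006,0,1]]]'
python3 -c "
from h import *
plan((.6767,-.0894,.1,4.4))"
```

```text
clock: 23.45
position: [0.6741, -0.0894, 0.1027]
ee_rot: [0.999, 0.038, -0.004, -0.002]
ft_force: [0.1, -1.0, -1.7]
grip_width: 0.622
grasp_force: 29.1
at [ 0.6741 -0.0894  0.1027] yaw 4.405417185867833 t 23.4
(0.6767, -0.0894, 0.1, 4.4) -> [ 0.0026  0.0002  0.0027 -0.0038  0.0071  0.0001]
```

```bash
python3 -m inch '[[[0.001,0,0.001,-0.004,0.007,0,1],[0.001,0,0.003,-0.004,0.007,0,1],[0.001,0,0.003,-0.004,0.007,0,1],[0.001,0,0.003,-0.004,0.007,0,1]]]'
python3 -m inch '[[[0,0,0,0,0,0,-0.4],[0,0,0,0,0,0,-0.5],[0,0,0,0,0,0,-0.5],[0,0,-0.02,0,0,0,-0.5],[0,0,-0.06,0,0,0,-0.5],[0,0,-0.1,0,0,0,-0.5],[0,0,-0.1,0,0,0,-0.5],[0,0,-0.1,0,0,0,-0.5]]]'
python3 - <<'E'
from h import *
o,im=snap("wrist","w8"); whites(im,o,z=.11)
for q in spotter.look_for("tub0","wrist")[:6]: print("tub",q["conf"],np.array(q["pixel"]),at("wrist",q["pixel"],.11,o), at("wrist",q["pixel"],.036,o))
plan((.417,-.245,.20,4.4))
E
```

```text
clock: 23.85
position: [0.6755, -0.0894, 0.1006]
ee_rot: [0.999, 0.038, 0.001, 0.0]
ft_force: [0.7, -0.5, -0.8]
grip_width: 0.621
grasp_force: 29.1
clock: 24.65
position: [0.6759, -0.0893, 0.2014]
ee_rot: [0.999, 0.038, 0.002, 0.0]
ft_force: [-0.9, -0.2, -1.0]
grip_width: 0.747
grasp_force: 0.0
white [321.8913  53.846 ] [ 0.7936 -0.0799] size [0.0723 0.0573]
tub 0.78 [319.1 252.4] [ 0.6769 -0.0873  0.11  ] [ 0.6512 -0.089   0.036 ]
tub 0.66 [630.6 386. ] [ 0.5898 -0.327   0.11  ] [ 0.5345 -0.4103  0.036 ]
tub 0.6 [462.2 463.4] [ 0.5055 -0.2167  0.11  ] [ 0.4215 -0.2625  0.036 ]
at [ 0.6748 -0.0893  0.199 ] yaw 4.3986481586929695 t 24.8
(0.417, -0.245, 0.2, 4.4) -> [-0.269   0.1354 -0.0008  0.0002  0.0006 -0.    ]
```

```bash
python3 -m inch '[[[-0.04,0.02,0,0,0,0,-0.6],[-0.09,0.045,0,0,0,0,-0.6],[-0.135,0.067,0,0,0,0,-0.6],[-0.18,0.09,0,0,0,0,-0.6],[-0.225,0.113,0,0,0,0,-0.6],[-0.269,0.135,0,0,0,0,-0.6],[-0.269,0.135,0,0,0,0,-0.6],[-0.269,0.135,0,0,0,0,-0.6],[-0.269,0.135,0,0,0,0,-0.6]]]'
python3 - <<'E'
from h import *
o,im=snap("wrist","w9"); whites(im,o)
for q in spotter.look_for("tub0","wrist")[:6]: print("tub",q["conf"],np.array(q["pixel"]),at("wrist",q["pixel"],.036,o))
_,t=snap("top","t9"); whites(t,None,"top")
plan((.4175,-.245,.024,4.4))
E
```

```text
clock: 25.65
position: [0.4181, -0.2437, 0.1995]
ee_rot: [0.999, 0.039, 0.0, -0.0]
ft_force: [-0.4, -0.5, -1.1]
grip_width: 0.799
grasp_force: 0.0
white [581.0839 127.7312] [ 0.513 -0.44 ] size [0.0705 0.0567]
white [323.1167 225.9504] [ 0.4177 -0.2448] size [0.0538 0.0563]
white [213.0771 326.9144] [ 0.312  -0.1498] size [0.0366 0.0639]
white [427.9394 327.2479] [ 0.3276 -0.3507] size [0.0365 0.0638]
tub 0.95 [548.  245.7] [ 0.4154 -0.4408  0.036 ]
tub 0.86 [582.4 130.7] [ 0.5109 -0.4417  0.036 ]
tub 0.84 [450.9 259.4] [ 0.3963 -0.3592  0.036 ]
tub 0.83 [327.2 225.9] [ 0.4181 -0.2483  0.036 ]
white [343.5273 181.6818] [ 0.8101 -0.0772] size [0.0621 0.0498]
white [217.9231 261.3015] [0.588 0.27 ] size [0.068  0.0683]
white [482.4187 285.699 ] [ 0.5128 -0.4461] size [0.0542 0.0512]
white [553.5529 303.1   ] [ 0.4638 -0.6337] size [0.0646 0.0479]
at [ 0.4185 -0.2435  0.1996] yaw 4.531271220163955 t 25.8
(0.4175, -0.245, 0.024, 4.4) -> [-0.0013  0.0015  0.1756 -0.0003 -0.0009  0.0023]
```

```bash
python3 -m inch '[[[-0.001,0.0015,0.05,0,0,0,-0.6],[-0.001,0.0015,0.09,0,0,0,-0.6],[-0.001,0.0015,0.13,0,0,0,-0.6],[-0.001,0.0015,0.16,0,0,0,-0.6],[-0.001,0.0015,0.173,0,0,0,-0.6],[-0.001,0.0015,0.175,0,0,0,-0.6],[-0.001,0.0015,0.175,0,0,0,-0.6]]]'
python3 -m inch '[[[0,0,0,0,0,0,-0.2],[0,0,0,0,0,0,0.2],[0,0,0,0,0,0,0.6],[0,0,0,0,0,0,1],[0,0,0,0,0,0,1],[0,0,0,0,0,0,1]]]' 25
python3 -m inch '[[[0,0,-0.03,0,0,0,1],[0,0,-0.07,0,0,0,1],[0,0,-0.11,0,0,0,1],[0,0,-0.15,0,0,0,1],[0,0,-0.17,0,0,0,1],[0,0,-0.17,0,0,0,1]]]'
python3 -c "
from h import *
plan((.6069,-.0948,.195,4.4),(.6069,-.0948,.1,4.4))"
```

```text
clock: 26.5
position: [0.4177, -0.2462, 0.0258]
ee_rot: [0.999, 0.039, 0.001, 0.0]
ft_force: [-0.1, 0.3, 0.7]
grip_width: 0.799
grasp_force: 0.0
clock: 27.1
position: [0.4181, -0.2467, 0.0267]
ee_rot: [0.999, 0.038, 0.002, 0.001]
ft_force: [-0.6, 0.1, 7.7]
grip_width: 0.62
grasp_force: 26.3
clock: 27.7
position: [0.4181, -0.2469, 0.1989]
ee_rot: [0.999, 0.038, 0.003, 0.002]
ft_force: [-0.8, 0.4, -0.9]
grip_width: 0.622
grasp_force: 27.0
at [ 0.4181 -0.2469  0.1989] yaw 4.392947265437623 t 27.7
(0.6069, -0.0948, 0.195, 4.4) -> [ 0.1998 -0.1372  0.0045  0.0045 -0.0065 -0.0001]
(0.6069, -0.0948, 0.1, 4.4) -> [0.    0.    0.095 0.    0.    0.   ]
```

```bash
python3 -m inch '[[[0.05,-0.035,0,0.002,-0.003,0,1],[0.10,-0.07,0,0.002,-0.003,0,1],[0.15,-0.10,0,0.002,-0.003,0,1],[0.20,-0.137,0.003,0.002,-0.003,0,1],[0.20,-0.137,0.003,0.002,-0.003,0,1],[0.20,-0.137,0.003,0.002,-0.003,0,1],[0.20,-0.137,0.04,0.002,-0.003,0,1],[0.20,-0.137,0.07,0.002,-0.003,0,1],[0.20,-0.137,0.09,0.002,-0.003,0,1],[0.20,-0.137,0.09,0.002,-0.003,0,1]]]'
python3 -m inch '[[[0,0,0.003,0,0,0,1],[0,0,0.003,0,0,0,1],[0,0,0.003,0,0,0,1]]]'
python3 -c "
from h import *
plan((.6069,-.0948,.101,4.4))"
```

```text
clock: 28.7
position: [0.6037, -0.0942, 0.1021]
ee_rot: [0.999, 0.038, -0.003, -0.001]
ft_force: [-0.1, 0.4, -1.2]
grip_width: 0.621
grasp_force: 28.3
clock: 29.0
position: [0.6059, -0.0943, 0.1031]
ee_rot: [0.999, 0.038, -0.0, -0.001]
ft_force: [0.3, -0.1, -1.7]
grip_width: 0.625
grasp_force: 28.3
at [ 0.6059 -0.0943  0.1031] yaw 4.3942726726068475 t 29.0
(0.6069, -0.0948, 0.101, 4.4) -> [ 0.0009  0.0006  0.0021 -0.0012  0.0007 -0.0001]
```

```bash
python3 -m inch '[[[0,0,0.0025,0,0,0,1],[0,0,0.0025,0,0,0,1],[0,0,0.0025,0,0,0,1]]]'
python3 -m inch '[[[0,0,0,0,0,0,-0.4],[0,0,0,0,0,0,-0.5],[0,0,0,0,0,0,-0.5],[0,0,-0.02,0,0,0,-0.5],[0,0,-0.06,0,0,0,-0.5],[0,0,-0.1,0,0,0,-0.5],[0,0,-0.1,0,0,0,-0.5],[0,0,-0.1,0,0,0,-0.5]]]'
python3 - <<'E'
from h import *
o,im=snap("wrist","w10")
for q in spotter.look_for("tub0","wrist")[:6]: print("tub",q["conf"],np.array(q["pixel"]),at("wrist",q["pixel"],.11,o), at("wrist",q["pixel"],.036,o))
plan((.5128,-.446,.20,4.4))
E
```

```text
clock: 29.3
position: [0.6056, -0.0942, 0.0998]
ee_rot: [0.999, 0.038, -0.001, -0.001]
ft_force: [-0.3, -0.9, -0.7]
grip_width: 0.62
grasp_force: 28.3
clock: 30.1
position: [0.6063, -0.0944, 0.2007]
ee_rot: [0.999, 0.038, 0.0, -0.0]
ft_force: [-0.5, 0.6, -1.3]
grip_width: 0.749
grasp_force: 0.0
tub 0.86 [622.3 413.6] [ 0.4952 -0.3334  0.11  ] [ 0.4309 -0.4175  0.036 ]
tub 0.77 [318.8 144.7] [ 0.675  -0.0869  0.11  ] [ 0.6723 -0.0867  0.036 ]
tub 0.68 [635.4 328.8] [ 0.568  -0.3178  0.11  ] [ 0.5287 -0.3965  0.036 ]
tub 0.58 [322.2 249.9] [ 0.6092 -0.0942  0.11  ] [ 0.5839 -0.0964  0.036 ]
at [ 0.6053 -0.0943  0.1986] yaw 4.4001376988143415 t 30.2
(0.5128, -0.446, 0.2, 4.4) -> [-0.1192  0.3435 -0.0016 -0.0019  0.0034 -0.    ]
```

```bash
python3 -m inch '[[[-0.016,0.045,0,0,0,0,-0.6],[-0.032,0.09,0,0,0,0,-0.6],[-0.048,0.14,0,0,0,0,-0.6],[-0.064,0.185,0,0,0,0,-0.6],[-0.08,0.23,0,0,0,0,-0.6],[-0.1,0.275,0,0,0,0,-0.6],[-0.119,0.32,0,0,0,0,-0.6],[-0.119,0.3435,0,0,0,0,-0.6],[-0.119,0.3435,0,0,0,0,-0.6],[-0.119,0.3435,0,0,0,0,-0.6]]]'
python3 - <<'E'
from h import *
o,im=snap("wrist","w11"); whites(im,o)
for q in spotter.look_for("tub0","wrist")[:6]: print("tub",q["conf"],np.array(q["pixel"]),at("wrist",q["pixel"],.036,o))
plan((.513,-.446,.025,4.4))
E
```

```text
clock: 31.2
position: [0.5131, -0.4456, 0.1976]
ee_rot: [0.999, 0.038, -0.002, -0.002]
ft_force: [-0.5, 1.6, 0.1]
grip_width: 0.802
grasp_force: 0.0
white [324.1203 224.0837] [ 0.5142 -0.4469] size [0.0533 0.0567]
white [213.1627 326.8784] [ 0.4072 -0.3515] size [0.0365 0.0638]
white [427.8651 327.1591] [ 0.4229 -0.5511] size [0.0362 0.0636]
white [486.7686 457.9933] [ 0.2703 -0.6409] size [0.0681 0.0787]
tub 0.82 [315.8 324.3] [ 0.4176 -0.4469  0.036 ]
tub 0.78 [325.  224.7] [ 0.5138 -0.4477  0.036 ]
tub 0.74 [350.6  86.8] [ 0.6223 -0.4582  0.036 ]
tub 0.71 [246.1 333.6] [ 0.4024 -0.3823  0.036 ]
at [ 0.514  -0.4443  0.1986] yaw 4.50746364764133 t 31.3
(0.513, -0.446, 0.025, 4.4) -> [-0.0008  0.0021  0.1735 -0.0031  0.0024  0.0019]
```

```bash
python3 -m inch '[[[0,0.002,0.05,-0.002,0.001,0,-0.6],[0,0.002,0.09,-0.002,0.001,0,-0.6],[0,0.002,0.13,-0.002,0.001,0,-0.6],[0,0.002,0.16,-0.002,0.001,0,-0.6],[0,0.002,0.171,-0.002,0.001,0,-0.6],[0,0.002,0.1735,-0.002,0.001,0,-0.6],[0,0.002,0.1735,-0.002,0.001,0,-0.6]]]'
python3 -m inch '[[[0,0,0,0,0,0,-0.2],[0,0,0,0,0,0,0.2],[0,0,0,0,0,0,0.6],[0,0,0,0,0,0,1],[0,0,0,0,0,0,1],[0,0,0,0,0,0,1]]]' 25
python3 -m inch '[[[0,0,-0.03,0,0,0,1],[0,0,-0.07,0,0,0,1],[0,0,-0.11,0,0,0,1],[0,0,-0.15,0,0,0,1],[0,0,-0.17,0,0,0,1],[0,0,-0.17,0,0,0,1]]]'
python3 -c "
from h import *
plan((.6322,.0315,.195,4.4),(.6322,.0315,.1,4.4))"
```

```text
clock: 32.0
position: [0.5143, -0.4476, 0.0272]
ee_rot: [0.999, 0.039, 0.0, 0.001]
ft_force: [0.8, 1.0, 0.3]
grip_width: 0.801
grasp_force: 0.0
clock: 32.6
position: [0.5145, -0.4484, 0.0282]
ee_rot: [0.999, 0.038, 0.001, 0.001]
ft_force: [-0.6, 0.7, 6.8]
grip_width: 0.62
grasp_force: 26.6
clock: 33.2
position: [0.5149, -0.4487, 0.2008]
ee_rot: [0.999, 0.038, 0.002, 0.003]
ft_force: [-0.3, -0.1, -0.9]
grip_width: 0.622
grasp_force: 26.8
at [ 0.5149 -0.4487  0.2008] yaw 4.389497662821963 t 33.2
(0.6322, 0.0315, 0.195, 4.4) -> [ 0.1537 -0.4698  0.0039  0.0055 -0.0045 -0.0002]
(0.6322, 0.0315, 0.1, 4.4) -> [0.    0.    0.095 0.    0.    0.   ]
```

```bash
python3 -m inch '[[[0.015,-0.045,0,0,0,0,1],[0.03,-0.09,0,0,0,0,1],[0.045,-0.135,0,0,0,0,1],[0.06,-0.18,0,0,0,0,1],[0.075,-0.225,0,0,0,0,1],[0.09,-0.27,0,0,0,0,1],[0.105,-0.315,0,0,0,0,1],[0.12,-0.36,0,0,0,0,1],[0.135,-0.405,0,0,0,0,1],[0.15,-0.45,0,0,0,0,1]]]'
python3 -m inch '[[[0.004,-0.018,0,0,0,0,1],[0.004,-0.018,0,0,0,0,1],[0.004,-0.018,0,0,0,0,1],[0.004,-0.018,0,0,0,0,1]]]'
python3 -c "
from h import *
plan((.6322,.0315,.1025,4.4))"
```

```text
clock: 34.2
position: [0.6282, 0.0143, 0.1948]
ee_rot: [0.999, 0.038, -0.001, 0.0]
ft_force: [0.7, 0.5, -1.2]
grip_width: 0.623
grasp_force: 26.9
clock: 34.6
position: [0.6309, 0.0289, 0.195]
ee_rot: [0.999, 0.037, -0.001, 0.001]
ft_force: [0.2, 0.5, -1.4]
grip_width: 0.622
grasp_force: 27.0
at [0.6309 0.0289 0.195 ] yaw 4.277178427793047 t 34.6
(0.6322, 0.0315, 0.1025, 4.4) -> [ 0.0016 -0.0026  0.0925  0.0013  0.0016 -0.0021]
```

```bash
python3 -m inch '[[[0.001,-0.0025,0.03,0,0,0,1],[0.001,-0.0025,0.06,0,0,0,1],[0.001,-0.0025,0.08,0,0,0,1],[0.001,-0.0025,0.09,0,0,0,1],[0.001,-0.0025,0.092,0,0,0,1],[0.001,-0.0025,0.092,0,0,0,1],[0.001,-0.0025,0.092,0,0,0,1]]]'
python3 -c "
from h import *
plan((.6322,.0315,.102,4.4))"
```

```text
clock: 35.3
position: [0.6326, 0.0332, 0.1048]
ee_rot: [0.999, 0.038, 0.001, 0.0]
ft_force: [0.4, -0.8, -0.3]
grip_width: 0.619
grasp_force: 26.9
at [0.6326 0.0332 0.1048] yaw 4.376433397187063 t 35.3
(0.6322, 0.0315, 0.102, 4.4) -> [-0.0005  0.0017  0.0028  0.0005 -0.0011 -0.0004]
```

```bash
python3 -m inch '[[[0,0,0.003,0,0,0,1],[0,0,0.003,0,0,0,1],[0,0,0.003,0,0,0,1]]]'
python3 -m inch '[[[0,0,0,0,0,0,-0.4],[0,0,0,0,0,0,-0.5],[0,0,0,0,0,0,-0.5],[0,0,-0.02,0,0,0,-0.5],[0,0,-0.06,0,0,0,-0.5],[0,0,-0.1,0,0,0,-0.5],[0,0,-0.15,0,0,0,-0.5],[0,0,-0.2,0,0,0,-0.5],[0,0,-0.2,0,0,0,-0.5]]]'
python3 - <<'E'
from h import *
o,im=snap("wrist","w12"); whites(im,o,z=.11)
for q in spotter.look_for("tub0","wrist")[:6]: print("tub",q["conf"],np.array(q["pixel"]),at("wrist",q["pixel"],.11,o), at("wrist",q["pixel"],.036,o))
plan((.434,.30,.32,91.3))
E
```

```text
clock: 35.6
position: [0.6328, 0.0335, 0.1021]
ee_rot: [0.999, 0.038, 0.001, 0.0]
ft_force: [-0.3, -0.5, 5.2]
grip_width: 0.622
grasp_force: 27.5
clock: 36.5
position: [0.6342, 0.0342, 0.3086]
ee_rot: [0.999, 0.038, 0.005, -0.0]
ft_force: [0.3, 0.6, 0.3]
grip_width: 0.752
grasp_force: 0.0
white [219.8772 325.8702] [0.5105 0.1313] size [0.0377 0.0682]
tub 0.98 [322.3 219.8] [0.6324 0.0334 0.11  ] [0.6149 0.0317 0.036 ]
tub 0.94 [445.9 253.2] [ 0.6084 -0.09    0.11  ] [ 0.5853 -0.1198  0.036 ]
tub 0.88 [453.2 185.3] [ 0.6744 -0.0846  0.11  ] [ 0.6664 -0.1132  0.036 ]
tub 0.64 [631.2 377.9] [ 0.481  -0.3193  0.11  ] [ 0.4289 -0.4013  0.036 ]
tub 0.34 [400.2 275.3] [ 0.5817 -0.0487  0.11  ] [ 0.5527 -0.0691  0.036 ]
at [0.6324 0.0337 0.3018] yaw 4.404291446662678 t 36.6
(0.434, 0.3, 0.32, 91.3) -> [-0.1774 -0.2808 -0.0186  0.0016 -0.0009 -1.5166]
```

```bash
python3 -m inch '[[[-0.02,-0.03,-0.018,0,0,-0.14,-0.2],[-0.04,-0.06,-0.018,0,0,-0.28,-0.2],[-0.06,-0.1,-0.018,0,0,-0.43,-0.2],[-0.08,-0.13,-0.018,0,0,-0.58,-0.2],[-0.1,-0.16,-0.018,0,0,-0.72,-0.2],[-0.12,-0.19,-0.018,0,0,-0.87,-0.2],[-0.14,-0.22,-0.018,0,0,-1.02,-0.2],[-0.16,-0.25,-0.018,0,0,-1.16,-0.2],[-0.177,-0.28,-0.018,0,0,-1.3,-0.2],[-0.177,-0.28,-0.018,0,0,-1.44,-0.2]]]'
python3 -m inch '[[[0,0,0,0,0,0,-0.2],[0,0,0,0,0,0,-0.2],[0,0,0,0,0,0,-0.2]]]'
python3 - <<'E'
from h import *
plan(); o,im=snap("wrist","w13"); print(o["position"],o["ee_rot"])
for q in spotter.look_for("basket_bar","wrist")[:2]: print(q["conf"],np.array(q["pixel"]),at("wrist",q["pixel"],.15,o))
E
```

```text
clock: 37.6
position: [0.43, 0.3031, 0.3175]
ee_rot: [0.721, 0.693, -0.001, -0.001]
ft_force: [0.1, 0.5, 1.0]
grip_width: 0.598
grasp_force: 0.0
clock: 37.9
position: [0.4346, 0.2981, 0.3179]
ee_rot: [0.728, 0.686, -0.001, -0.0]
ft_force: [-0.2, 0.1, -0.2]
grip_width: 0.6
grasp_force: 0.0
at [0.4346 0.2981 0.3179] yaw 86.61882843865874 t 37.9
[0.4346 0.2981 0.3179] [ 0.7277  0.6859 -0.001  -0.0002]
0.81 [322.4 194. ] [0.4373 0.3255 0.15  ]
```

View pics/w13.png

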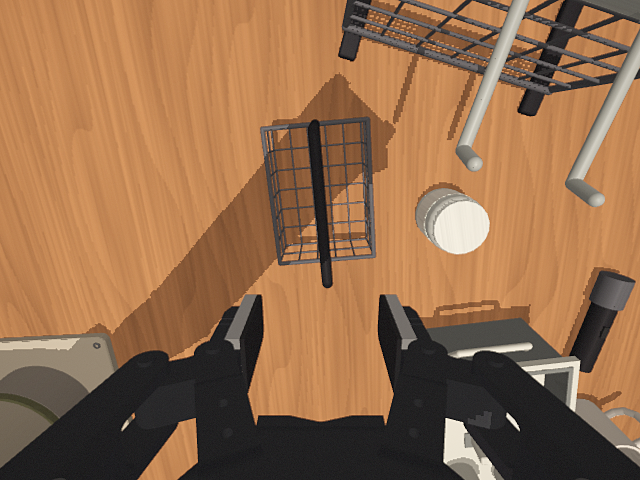

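The handle bar runs from (315,125) to (327,285), the basket rim corners are (262,127), (369,118), (375,256), (279,264), and the prong tips are near (474,164) and (597,199).

Run:
```python
from h import *
a=at("wrist",(315,126),.15);b=at("wrist",(327,284),.15); print(a,b,(a+b)/2,np.linalg.norm(a-b),np.degrees(np.arctan2(*(a-b)[:2][::-1])))
rect("wrist",[(262,127),(369,118),(375,256),(279,264)],.07)
t=[at("wrist",p,.261) for p in((475,164),(597,199))]; print(t,np.linalg.norm(t[0]-t[1]),sum(t)/2,np.degrees(np.arctan2(*(t[1]-t[0])[:2][::-1])))
m=(a+b)/2; plan((m[0],m[1],.22,91),(m[0],m[1],.15,91))
```

```text
[0.4343 0.3805 0.15  ] [0.4369 0.2429 0.15  ] [0.4356 0.3117 0.15  ] 0.13757510797949146 91.06640773636823
[0.4356 0.3106] edges [0.1085 0.1481 0.1096 0.1492] deg [   1.3024  -88.2214 -178.1316   91.3531]
[array([0.5165, 0.3559, 0.261 ]), array([0.582 , 0.3341, 0.261 ])] 0.06896134809384172 [0.5492 0.345  0.261 ] -18.415490835825683
at [0.4345 0.2984 0.3183] yaw 86.71541423574013 t 38.0
(np.float64(0.43561437245014056), np.float64(0.3116877823387851), 0.22, 91) -> [ 0.0135  0.0005  0.0982 -0.0012  0.0007 -0.0748]
(np.float64(0.43561437245014056), np.float64(0.3116877823387851), 0.15, 91) -> [0.   0.   0.07 0.   0.   0.  ]
```

```bash
python3 -m inch '[[[0.0135,0.0005,0.04,0,0,-0.078,-0.2],[0.0135,0.0005,0.08,0,0,-0.078,-0.2],[0.0135,0.0005,0.11,0,0,-0.078,-0.2],[0.0135,0.0005,0.14,0,0,-0.078,-0.2],[0.0135,0.0005,0.16,0,0,-0.078,-0.2],[0.0135,0.0005,0.167,0,0,-0.078,-0.2],[0.0135,0.0005,0.168,0,0,-0.078,-0.2],[0.0135,0.0005,0.168,0,0,-0.078,-0.2],[0.0135,0.0005,0.168,0,0,-0.078,-0.2]]]'
python3 -m inch '[[[0,0,0,0,0,0,0.2],[0,0,0,0,0,0,0.5],[0,0,0,0,0,0,0.8],[0,0,0,0,0,0,1],[0,0,0,0,0,0,1],[0,0,0,0,0,0,1],[0,0,0,0,0,0,1]]]' 80
python3 -m inch '[[[0,0,-0.02,0,0,0,1],[0,0,-0.04,0,0,0,1],[0,0,-0.07,0,0,0,1],[0,0,-0.1,0,0,0,1],[0,0,-0.12,0,0,0,1],[0,0,-0.135,0,0,0,1],[0,0,-0.135,0,0,0,1]]]'
python3 -c "
from h import *
plan((.4356,.3,.285,161.5),(.5326,.2923,.285,161.5),(.5646,.387,.285,161.5))"
```

```text
clock: 38.9
position: [0.4358, 0.3128, 0.1518]
ee_rot: [0.699, 0.715, 0.0, 0.0]
ft_force: [0.4, 0.4, 0.2]
grip_width: 0.6
grasp_force: 0.0
clock: 39.6
position: [0.4352, 0.3125, 0.1511]
ee_rot: [0.699, 0.716, -0.0, 0.0]
ft_force: [-2.5, -1.5, 5.2]
grip_width: 0.085
grasp_force: 78.2
clock: 40.3
position: [0.4357, 0.3129, 0.2869]
ee_rot: [0.699, 0.716, 0.001, 0.0]
ft_force: [0.6, 0.6, -3.5]
grip_width: 0.08
grasp_force: 78.6
at [0.4357 0.3129 0.2869] yaw 91.36889569274419 t 40.3
(0.4356, 0.3, 0.285, 161.5) -> [-0.0129 -0.0004  0.0019  0.0014  0.0003 -1.224 ]
(0.5326, 0.2923, 0.285, 161.5) -> [-0.0944  0.0235  0.      0.      0.      0.    ]
(0.5646, 0.387, 0.285, 161.5) -> [-0.0003  0.1     0.      0.      0.      0.    ]
```

```bash
python3 -m inch '[[[-0.005,0,0,0,0,-0.14,1],[-0.013,0,0,0,0,-0.28,1],[-0.013,0,0,0,0,-0.42,1],[-0.013,0,0,0,0,-0.56,1],[-0.013,0,0,0,0,-0.7,1],[-0.013,0,0,0,0,-0.84,1],[-0.013,0,0,0,0,-0.98,1],[-0.013,0,0,0,0,-1.1,1],[-0.013,0,0,0,0,-1.2,1],[-0.013,0,0,0,0,-1.224,1]]]'
python3 -m inch '[[[-0.02,0.005,0,0,0,0,1],[-0.05,0.012,0,0,0,0,1],[-0.08,0.02,0,0,0,0,1],[-0.094,0.0235,0,0,0,0,1],[-0.094,0.0235,0,0,0,0,1],[-0.094,0.0235,0,0,0,0,1]]]'
python3 -c "
from h import *
plan((.5646,.387,.285,161.5),(.5646,.387,.246,161.5))
o,im=snap('wrist','w14')
for X in ((.549,.342,.261),): print(proj('wrist',X,o))
print(o['ee_rot'])"
```

```text
clock: 41.3
position: [0.4352, 0.299, 0.2841]
ee_rot: [0.16, 0.987, -0.001, -0.001]
ft_force: [0.1, -1.5, -3.6]
grip_width: 0.084
grasp_force: 78.5
clock: 41.9
position: [0.5314, 0.2922, 0.2845]
ee_rot: [0.161, 0.987, -0.001, -0.001]
ft_force: [-0.1, -0.3, -2.6]
grip_width: 0.084
grasp_force: 78.5
at [0.5314 0.2922 0.2845] yaw 161.46425122901263 t 41.9
(0.5646, 0.387, 0.285, 161.5) -> [-0.0013  0.1004 -0.0007 -0.0015 -0.0024 -0.0006]
(0.5646, 0.387, 0.246, 161.5) -> [0.    0.    0.039 0.    0.    0.   ]
[429.7379 305.3535]
[ 0.161   0.9869 -0.0005 -0.0013]
```

```bash
python3 -m inch '[[[-0.001,0.02,-0.002,0,0,0,1],[-0.001,0.04,-0.002,0,0,0,1],[-0.001,0.06,-0.002,0,0,0,1],[-0.001,0.08,-0.002,0,0,0,1],[-0.001,0.095,-0.002,0,0,0,1],[-0.001,0.10,-0.002,0,0,0,1],[-0.001,0.10,-0.002,0,0,0,1],[-0.001,0.10,0.01,0,0,0,1],[-0.001,0.10,0.02,0,0,0,1],[-0.001,0.10,0.028,0,0,0,1]]]'
python3 -m inch '[[[0,0,0.003,0,0,0,1],[0,0,0.006,0,0,0,1],[0,0,0.006,0,0,0,1]]]'
python3 - <<'E'
from h import *
plan(); _,a=snap("scene"); 
o,w=snap("wrist")
c=cv2.resize(a[80:260,310:530],None,fx=2.5,fy=2.5)
cv2.imwrite("pics/hang.png",c)
E
```

```text
clock: 42.95
position: [0.5648, 0.3853, 0.2559]
ee_rot: [0.161, 0.987, -0.001, -0.001]
ft_force: [0.3, -0.7, -3.1]
grip_width: 0.084
grasp_force: 78.5
clock: 43.25
position: [0.5648, 0.3863, 0.2512]
ee_rot: [0.161, 0.987, -0.0, -0.0]
ft_force: [-1.0, -0.6, -3.1]
grip_width: 0.086
grasp_force: 78.5
at [0.5648 0.3863 0.2512] yaw 161.4982121309777 t 43.2
```

View pics/hang.png

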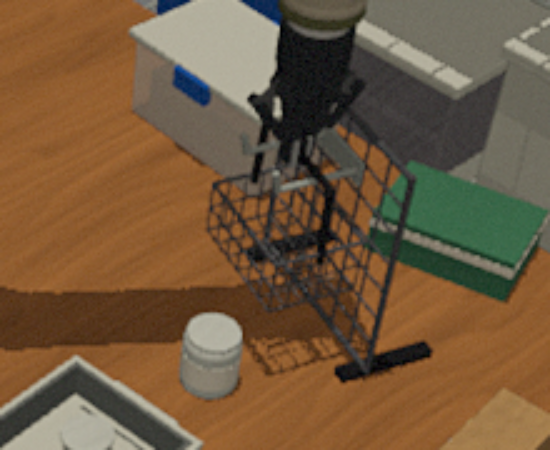

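The basket hangs in the gripper with the prongs inside its arch, in front of the panel. Lowering onto the prongs.

```bash
python3 -m inch '[[[0,0,0.002,0,0,0,1],[0,0,0.004,0,0,0,1],[0,0,0.006,0,0,0,1],[0,0,0.006,0,0,0,1],[0,0,0.006,0,0,0,1]]]'
python3 -m inch '[[[0,0,0.001,0,0,0,1],[0,0,0.001,0,0,0,1]]]'
```

```text
clock: 43.85
position: [0.5648, 0.3864, 0.2454]
ee_rot: [0.161, 0.987, -0.0, -0.0]
ft_force: [-0.6, 1.3, -3.0]
grip_width: 0.082
grasp_force: 78.6
clock: 44.05
position: [0.5649, 0.3865, 0.2449]
ee_rot: [0.161, 0.987, -0.0, -0.0]
ft_force: [0.0, -1.1, 0.4]
grip_width: 0.086
grasp_force: 79.0
```

```bash
python3 -m inch '[[[0,0,0,0,0,0,0.8],[0,0,0,0,0,0,0.6],[0,0,0,0,0,0,0.4],[0,0,0,0,0,0,0.3],[0,0,0,0,0,0,0.3],[0,0,0,0,0,0,0.3],[0,0,0,0,0,0,0.3]]]'
python3 -m inch '[[[0,0,-0.01,0,0,0,0.3],[0,0,-0.03,0,0,0,0.3],[0,0,-0.06,0,0,0,0.3],[0,0,-0.09,0,0,0,0.3],[0,0,-0.12,0,0,0,0.3],[0,0,-0.12,0,0,0,0.3]]]'
python3 -m inch '[[[0,-0.04,0,0,0,0,0.3],[0,-0.08,0,0,0,0,0.3],[0,-0.12,0,0,0,0,0.3],[0,-0.16,0,0,0,0,0.3],[0,-0.2,0,0,0,0,0.3],[0,-0.25,0,0,0,0,0.3],[0,-0.25,0,0,0,0,0.3],[0,-0.25,0,0,0,0,0.3],[0,-0.25,0,0,0,0,0.3],[0,-0.25,0,0,0,0,0.3]]]'
python3 - <<'E'
from h import *
plan(); _,a=snap("scene"); _,t=snap("top")
c=cv2.resize(a[80:400,120:520],None,fx=2,fy=1.8)[:576]
cv2.imwrite("pics/final.png",c)
for q in spotter.look_for("tub0","top")[:6]: print("tub",q["conf"],np.array(q["pixel"]),at("top",q["pixel"],.11))
for q in spotter.look_for("carton0","top")[:3]: print("carton",q["conf"],q["pixel"])
for q in spotter.look_for("basket_bar","scene")[:2]: print("bar",q["conf"],np.array(q["pixel"]),proj("scene",(.5648,.3865,.244)))
E
```

```text
clock: 44.75
position: [0.5648, 0.3865, 0.2445]
ee_rot: [0.161, 0.987, -0.0, -0.0]
ft_force: [0.2, -0.9, 0.2]
grip_width: 0.346
grasp_force: 0.0
clock: 45.35
position: [0.5651, 0.3876, 0.3699]
ee_rot: [0.161, 0.987, 0.002, 0.002]
ft_force: [-0.5, -0.9, 0.1]
grip_width: 0.349
grasp_force: 0.0
clock: 46.35
position: [0.4854, 0.1512, 0.3646]
ee_rot: [0.159, 0.987, 0.0, -0.001]
ft_force: [-0.4, 0.2, -0.1]
grip_width: 0.35
grasp_force: 0.0
at [0.4854 0.1512 0.3646] yaw 161.67829736195753 t 46.4
tub 0.84 [483.7 323.6] [ 0.413  -0.4139  0.11  ]
tub 0.78 [350.3 224.5] [ 0.67   -0.0873  0.11  ]
tub 0.73 [303.5 240.6] [0.629  0.0345 0.11  ]
tub 0.69 [479.4 246.6] [ 0.6079 -0.4186  0.11  ]
tub 0.64 [456.  329.8] [ 0.3988 -0.3436  0.11  ]
tub 0.63 [352.4 250.8] [ 0.6009 -0.0909  0.11  ]
bar 0.95 [438.1 160.5] [427.6089 141.6697]
```

View pics/final.png

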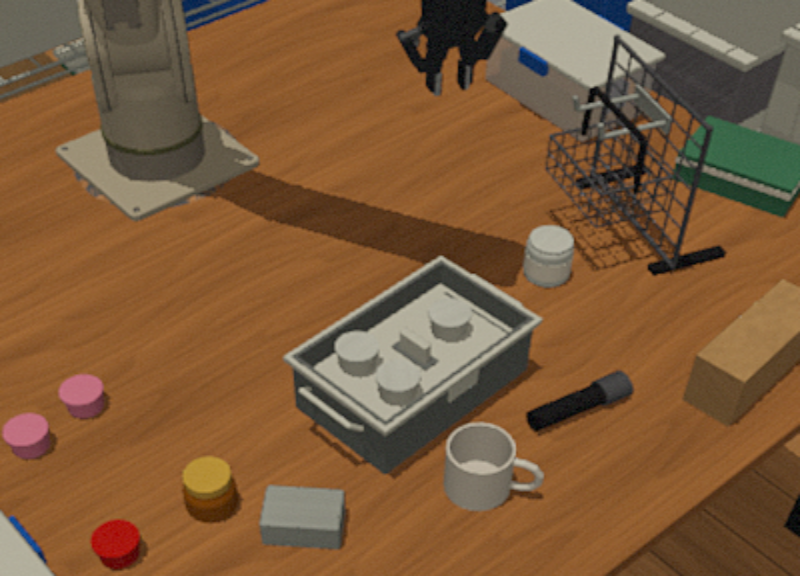

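The divider with three upright tubs is in the box, no cartons or white tubs are left on the counter, and the basket hangs across both prongs. Handing in.

```bash
python3 -c "
from workcell import order
print(order.hand_in())"
```

```text
the job is handed in; nothing more can be done
None
```

The job is handed in: two cartons are on the bottom of the lunch box, the divider is seated on the posts with its tab up, three tubs stand upright on it, and the basket hangs across both prongs, all after about 46 s on the robot's clock.

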